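Book out a bracket and hold it home in the drill jig

ROBOT

A 6-joint arm with a two-finger parallel gripper is mounted at the origin on the work surface. World frame = base frame: x ahead of the robot, y to its left, z up, the work surface at z = 0. Lengths are in m, angles in rad, forces in N, time in s.
With the tool pointing down it reaches from about 0.325 to 0.925 m from the base axis. Payload 3.1 kg.
Tool frame: the origin (TCP) lies midway between the tips of the shut fingers; the grasp point (between the pads) lies 19 mm behind it (manip.grip_point_offset is the distance from the TCP to the grasp point, in m); z points along the fingers, y is the direction in which the jaws open and shut (so a half turn about z gives the same grasp; the last joint's range is limited). The gripper opens to 85 mm and grips with 20 to 120 N. Pads are 22 mm wide; open, the fingers measure 114 mm over their backs; the gripper's body (76 mm by 85 mm) begins 54 mm behind the grasp point. The pads swing forward as they close: fully open they stand 13 mm farther back than shut.
Start: joints at [-1.282, 0.217, 1.613, -0, 1.311, -0.112], TCP at [0.244, -0.575, 0.231] pointing down, gripper open.
Joint ranges: [-2.75, 2.75], [-0.78, 2.1], [0.31, 2.55], [-1.13, 4.27], [0.13, 2.63], [-2.58, 2.58]. Speed limits (rad/s): [2.79, 2.79, 3.14, 3.14, 3.14, 3.14].

INTERFACE

Orientations are given as a unit quaternion [w, x, y, z].
In Python, from rig import manip gives the robot as it stands.
- The arm moves only by the tool move_arm, never from a script. Its argument "increments" is a list of rows, each an object of numbers: "x", "y", "z": the shift along the tool's x, y, z in cm; "ax", "ay", "az": the turn, a rotation vector about the tool's x, y, z in rad; "claw": the opening, from 0 (shut) to 1 (fully open). A call has 1 to 20 rows; each row is the pose to reach, as a shift and turn from the pose commanded when the call began, along the tool's axes at that moment; what a row does not reach only later rows make up. A row lasts 1/8 s, in which the tool goes at most 62.5 mm and 10.7 degrees, less where a joint would pass 70% of its speed; a pose out of reach is approached as far as the arm can. A call with a gripper value outside its range is refused whole. The fingers move at their own pace and stop on an object; "force" is the grip in N (left out, the last holds). Time passes only in rows, so rows that repeat a pose let the fingers close. It gives the time, the measured TCP pose, the force and the opening at its end, in the units of the state.
- manip.read_state(): the state, without advancing time (a new reading comes with each control period).
- manip.capture(name): name is "scene" or "top"; returns the picture (480x640x3 uint8, red, green, blue); there is no depth.
- manip.get_calibration(name): a dict with "camera_matrix" (3x3 intrinsics, pixels), "origin" and "orientation" of the camera in the world. Camera axes: x right, y down, z forward; pixel columns grow to the right and rows downward; lengths in m; the calibration is good to about 2 mm. A picture is of the moment at which its call begins. get_calibration takes no time and is no camera call.
- manip.hand_in(): hands the job in, once; it reports no verdict.
Trained networks look in the newest picture that a camera, given by its name, has taken for a name from the list of things; names that differ only in an ending like _2 or _b are one class to them, and where a whole thing is asked for, a point or a joint stands for the part that bears it (a point fixed in the world has none). Each returns a list of dicts, best first, with "conf" (0 to 1); they miss things now and then, are a little off and sometimes report something else, mostly with a low value. They report only what shows in the picture. A call takes as long as a camera call. They do not tell look-alikes from the thing itself.
- manip.find_in(camera, query): "uv" ([column, row] in pixels, amid what is visible of it).
- manip.landmark_of(camera, query): "uv" ([column, row] in pixels: a listed point, or the origin of a listed thing).
The state is a dict: "clock": time; "joint_positions": joint angles; "qd": joint speeds; "joint_torque": joint torques, N m; "position": TCP position; "orientation": TCP orientation; "ft_force": force on the tool from outside, world axes, zero at the start; "wrist_torque": the same for the moment, N m; "opening": finger opening in m.
Only numpy, scipy, OpenCV 4.12 (cv2) and the standard library are available. Lean on these libraries where they do the work, as an engineer would, in place of code of your own. Each camera call takes 0.05 s, during which the arm holds its last target.

TASK

Take the pocket scanner, hold its beam steady for a good second on the label of the bin that holds the steel brackets, from about a hand's breadth off, and lay it back on its charging pad without dropping it. Then take the bracket standing on the bench by its lug, set its foot flat on the drill jig with its long side along the long fence, and press it snugly into the corner, with about the push of a finger, so that it sits flush against both fences at once. Leave everything else where it is, and finish while still gripping the bracket and pressing it home, ready for drilling: do not let go.

Things in the scene. Friction and masses are not known exactly. Their poses are not given: they have to be found in the camera images.
- scanner_center (a point): Centre of the cordless pocket barcode scanner: a yellow box with black ends, 112 mm long (x), 44 mm wide (y), 26 mm high, 140 g, lying flat on its charging pad, so this point is 13 mm above its underside. Its own +x axis points out of the dark red window at its front end; an orange button and a dark screen are on its top, the button nearer the window.
- scanner_window (a point): The scanner's window, in the middle of its front end, 56 mm along the scanner's own +x from its centre. The beam leaves along +x.
- scanner: The scanner itself; origin in the centre of its underside, axes as above.
- pad: The scanner's charging pad: flat grey plate, 150 mm (x) x 76 mm (y), 12 mm thick, fixed to the bench, no rim. Origin in the centre of its underside; the scanner starts on it with its length along the pad's, window towards the pad's +x.
- bin_brackets_label (a point): Centre of the barcode label (white card, black bars, 64 x 34 mm) on the front of the blue bin that holds steel brackets, one of three in any order on a low shelf at the back (the others: black rubber feet, brass pins). It faces the robot, leaning back 40 degrees; own x axis points into the card and 40 degrees down. A level scanner at its height, 40 to 250 mm in front, slant under 60 degrees, reads it.
- bracket_lug (a point): Middle of the upright lug of the loose machined-steel bracket that stands on the bench (0.55 kg): foot 76 mm (x) x 56 mm (y) x 12 mm thick; along its middle a rounded lug 44 mm long (x), 10 mm thick (y), top at 58 mm, with a brass-bushed hole. This point is 35 mm above the underside of the foot. Take it by the lug, fingers closing along the bracket's y. Both ways round are alike. A push of about 10 N leaves the foot flat; well over 20 N tips it.
- bracket: The same bracket; origin in the centre of the underside of its foot, z up, x along the foot's long side.
- jig: Drill jig fixed on the bench: bright steel plate 190 mm (x) x 150 mm (y), 14 mm thick, origin in the centre of its underside. Two black fences stand 16 mm above the plate on its +x and +y sides. Plate, fences and the bracket's foot are ground, lightly oiled steel and slide easily on one another (friction about 0.2).
- jig_corner (a point): Where the planes of the two fences' inner faces meet, on the top face of the jig plate: 60 mm along x and 45 mm along y from the jig's centre, 14 mm up. Axes as the jig's: the bracket goes to the -x, -y side of this point; fully home, the centre of its foot lies at -38 mm, -28 mm from it.
- fence_long: The long fence, along the jig's x, on the +y side: 120 mm long, 18 mm thick, 16 mm high; its inner face looks to -y of the jig and stops 15 mm short of the corner. Origin in the centre of its underside.
- fence_end: The short end fence, along the jig's y, on the +x side: 85 mm long, 18 mm thick, 16 mm high; its inner face looks to -x of the jig and stops 15 mm short of the corner. Origin in the centre of its underside.
- screwdriver: Bystander: loose screwdriver with a dark green handle, about 210 mm long, lying along its x.
- lid_stay: Bystander: loose bright steel lid stay, a bar with a round disc at each end, 184 mm long, 13 mm high, lying along its x.
- latch: Bystander: small loose steel toggle latch, 75 mm long, 13 mm high.
- bottle: Bystander: loose white bottle with a green cap, 48 mm across, 115 mm high.
- tape: Bystander: loose amber roll of tape lying flat, 84 mm across, 24 mm high.
- marker: Bystander: loose blue marker pen, 110 mm long, 16 mm thick, lying along its x.
Mind the look-alikes: they are no part of the job. There is more than one size of the scanner; the job needs the largest.

How it is judged:
By the outcome, as a careful person would: the job done as asked, in the order asked, and still so for the second after the job is handed in, while the arm keeps its last pose, push and grip.
It also fails if it takes over 58 s, if anything falls off the work surface, if the arm or the gripper's body presses on something with over 40 N, if the wrist force passes 120 N, or if a joint passes its speed limit or range.

## Working session

There is one attempt and no reset: what is moved stays moved. The work goes in short steps, Python scripts to look and compute and a tool call to move; the robot and the scene stay as the last step left them, time stands still between calls to the robot, and variables do not carry over. Pictures are saved under pics/ and viewed, and the job is handed in when it is done.

Besides the shell and the picture viewer there is one more tool, called after ">>>" by a JSON object that holds its "fn" and its "kwargs", one argument or row to a line. move_arm: Moves the arm, as the interface text tells. Its arguments: {"type":"object","properties":{"increments":{"type":"array"},"force":{"type":"number"}},"required":["increments"]}

```bash
ls; mkdir -p pics; python3 - <<'E'
from rig import manip
import cv2
for n in("scene","top"):
    im=manip.capture(n); cv2.imwrite(f"pics/{n}0.png",im[:,:,::-1])
    c=manip.get_calibration(n); print(n,c)
print(manip.read_state(), manip.grip_point_offset)
E
```

```text
pics
scene {'camera_matrix': array([[486.28061597,   0.        , 321.63510429],
       [  0.        , 486.28061597, 245.22923878],
       [  0.        ,   0.        ,   1.        ]]), 'origin': array([ 1.12780017, -0.29971509,  0.93679414]), 'orientation': array([-0.2712353 ,  0.79202133,  0.51931833, -0.17158698])}
top {'camera_matrix': array([[587.7353115 ,   0.        , 318.14189745],
       [  0.        , 587.7353115 , 244.003159  ],
       [  0.        ,   0.        ,   1.        ]]), 'origin': array([0.3923157 , 0.00763172, 1.56898424]), 'orientation': array([ 0.02789168, -0.69787946,  0.71467905, -0.03768515])}
{'clock': 0.1, 'joint_positions': array([-1.28214424e+00,  2.17661694e-01,  1.61480465e+00, -4.05649627e-06,
        1.31132312e+00, -1.12204748e-01]), 'qd': array([ 0.00068856, -0.002402  , -0.00257679,  0.00125705, -0.0017535 ,
       -0.00257223]), 'joint_torque': array([-5.52419533e-04, -3.98076618e+01, -3.04969990e+01, -1.03840450e-04,
        4.23809979e-03,  5.26479170e-06]), 'position': array([ 0.2436807 , -0.5747216 ,  0.23009325]), 'orientation': array([-1.09396306e-03,  9.79980679e-01,  1.99089584e-01, -9.87320533e-05]), 'ft_force': array([ 0.42590551, -0.14733013, -0.35828311]), 'wrist_torque': array([ 0.03291176,  0.00188128, -0.02223831]), 'opening': 0.08545660855528053} 0.0187
```

View pics/scene0.png

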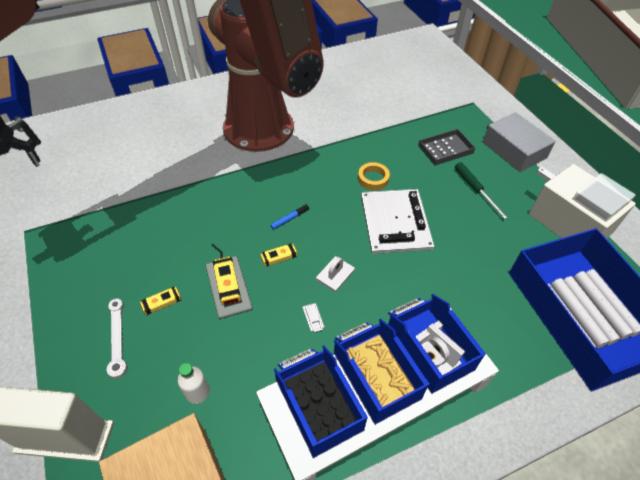

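View pics/top0.png

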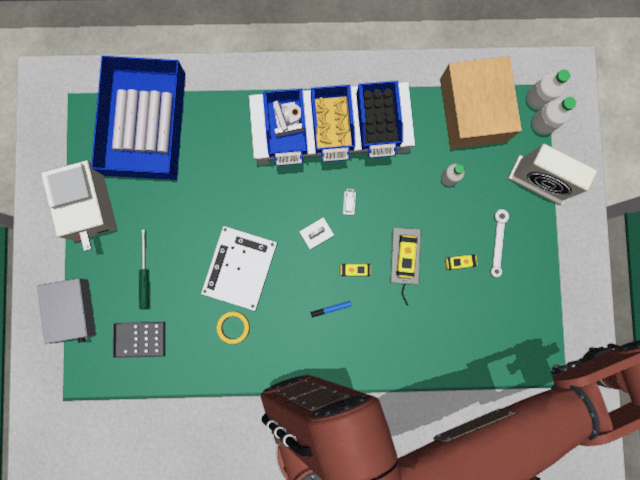

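```bash
python3 - <<'E'
from rig import manip
for n in("scene","top"):
  for q in ["scanner_center","scanner_window","pad","bin_brackets_label","bracket_lug","bracket","jig","jig_corner","fence_long","fence_end"]:
    r=manip.landmark_of(n,q)
    print(n,q,[( [round(float(v),1) for v in d['uv']],round(float(d['conf']),2)) for d in r])
print(manip.read_state()['clock'])
E
```

```text
scene scanner_center [([227.4, 277.7], 0.8), ([278.1, 256.4], 0.79), ([162.8, 300.7], 0.72)]
scene scanner_window [([299.0, 247.9], 0.79), ([234.1, 301.5], 0.78), ([143.1, 307.4], 0.61)]
scene pad [([226.1, 286.6], 0.68), ([394.1, 219.7], 0.24)]
scene bin_brackets_label [([198.1, 394.1], 0.58), ([405.3, 304.2], 0.52), ([231.7, 299.9], 0.5)]
scene bracket_lug [([337.6, 266.6], 0.7), ([228.0, 281.4], 0.7)]
scene bracket [([337.9, 274.1], 0.76)]
scene jig [([394.7, 221.3], 0.66)]
scene jig_corner [([418.2, 234.6], 0.62)]
scene fence_long []
scene fence_end [([395.0, 237.2], 0.59)]
top scanner_center [([406.1, 255.2], 0.88), ([356.5, 271.7], 0.73), ([461.2, 260.4], 0.57), ([288.2, 160.1], 0.42)]
top scanner_window [([337.8, 267.4], 0.88), ([409.0, 234.3], 0.67), ([479.0, 257.9], 0.61), ([406.9, 257.4], 0.5)]
top pad [([403.5, 255.3], 0.92)]
top bin_brackets_label [([286.0, 157.1], 0.92)]
top bracket_lug [([315.9, 232.1], 0.77)]
top bracket [([314.4, 233.3], 0.74), ([328.5, 308.1], 0.62)]
top jig [([236.6, 269.8], 0.93)]
top jig_corner [([230.8, 241.1], 0.84), ([407.0, 235.6], 0.45)]
top fence_long [([219.3, 264.1], 0.78), ([316.2, 233.1], 0.64)]
top fence_end [([252.7, 242.7], 0.78), ([348.6, 200.8], 0.68)]
1.1
```

Scene view: the large scanner is on its pad at about (227,280), the bracket at (337,270), the jig at (397,220), and the grey-white brackets are in the right-hand bin, whose label is at (405,305). In the top view these are at (406,256), (316,233), (238,268) and (288,158). I'll zoom in for detail.

```bash
python3 - <<'E'
import cv2,numpy as np
t=cv2.imread('pics/top0.png'); s=cv2.imread('pics/scene0.png')
def crop(im,u,v,w,h,k): return cv2.resize(im[v:v+h,u:u+w],None,fx=k,fy=k,interpolation=cv2.INTER_CUBIC)
a=np.hstack([crop(t,195,220,95,95,4),crop(t,370,220,95,95,4)])
b=np.hstack([crop(t,290,195,95,95,4),crop(t,255,85,95,95,4)])
cv2.imwrite('pics/z1.png',a);cv2.imwrite('pics/z2.png',b)
a=np.hstack([crop(s,350,180,95,95,4),crop(s,190,240,95,95,4)])
b=np.hstack([crop(s,295,235,95,95,4),crop(s,380,275,95,95,4)])
cv2.imwrite('pics/z3.png',a);cv2.imwrite('pics/z4.png',b)
E
```

```text
(no output)
```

View pics/z1.png

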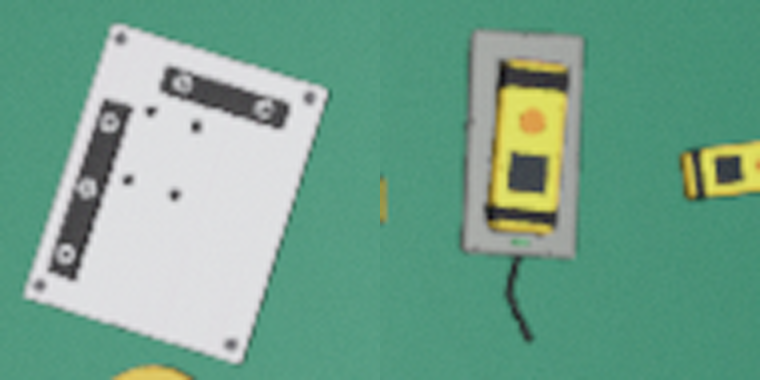

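View pics/z2.png

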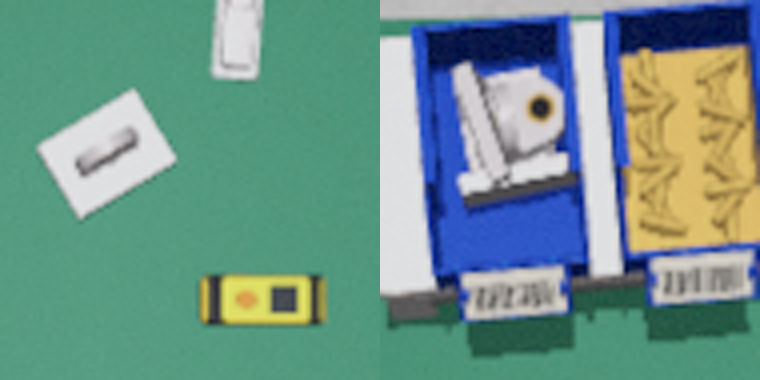

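View pics/z3.png

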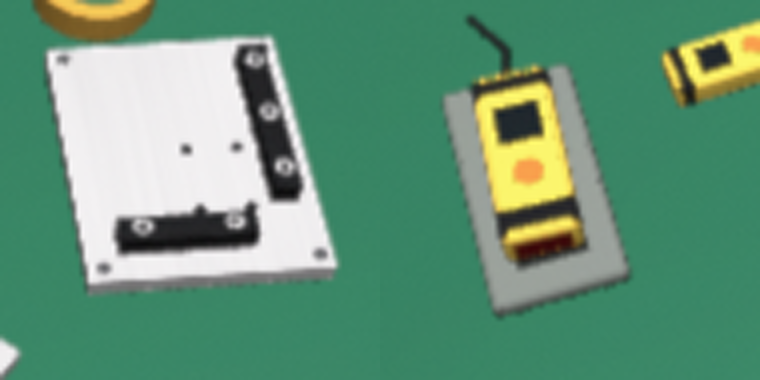

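View pics/z4.png

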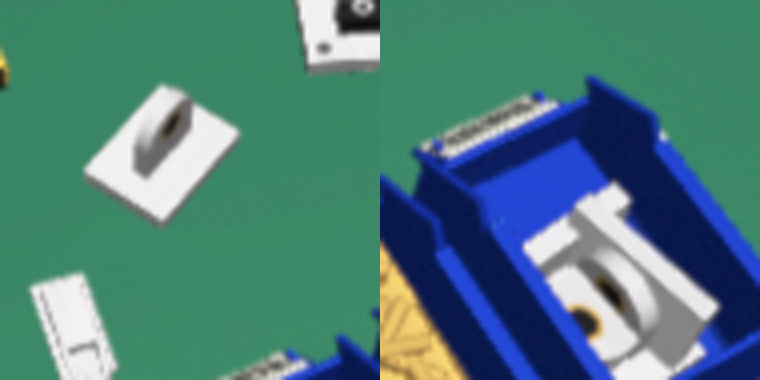

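```bash
cat > h.py <<'E'
import numpy as np, cv2
from scipy.spatial.transform import Rotation as R
from scipy.optimize import least_squares
def q2R(q): return R.from_quat([q[1],q[2],q[3],q[0]])
try:
    from rig import manip
    CAL={n:manip.get_calibration(n) for n in("scene","top")}
except Exception as e: print(e)
def proj(n,P):
    c=CAL[n]; P=np.atleast_2d(P); p=(P-c["origin"])@q2R(c["orientation"]).as_matrix()
    K=c["camera_matrix"]; return np.c_[K[0,0]*p[:,0]/p[:,2]+K[0,2],K[1,1]*p[:,1]/p[:,2]+K[1,2]]
def ray(n,uv):
    c=CAL[n];K=c["camera_matrix"];d=np.array([(uv[0]-K[0,2])/K[0,0],(uv[1]-K[1,2])/K[1,1],1]);return c["origin"],q2R(c["orientation"]).apply(d)
def onz(n,uv,z):
    o,d=ray(n,uv);return o+d*(z-o[2])/d[2]
def tri(obs):
    A=np.zeros((3,3));b=np.zeros(3)
    for n,uv in obs:
        o,d=ray(n,uv);d/=np.linalg.norm(d);M=np.eye(3)-np.outer(d,d);A+=M;b+=M@o
    return np.linalg.solve(A,b)
def pose(x,P,z0=0):
    c,s=np.cos(x[2]),np.sin(x[2]);P=np.atleast_2d(P).astype(float)
    return np.c_[x[0]+c*P[:,0]-s*P[:,1],x[1]+s*P[:,0]+c*P[:,1],P[:,2]+z0]
def fit(obs,x0,z0=0):  # obs: list (cam,uv,modelpoint)
    f=lambda x:np.concatenate([(proj(n,pose(x,m,z0))[0]-uv) for n,uv,m in obs])
    r=least_squares(f,x0,loss='soft_l1');return r.x,r.fun.reshape(-1,2)
def uz(U,V,ou,ov,k=4): return ((U+.5)/k-.5+ou,(V+.5)/k-.5+ov)
def box(sx,sy,z0,z1): return np.array([[a*sx/2,b*sy/2,z] for z in(z0,z1) for a,b in((1,1),(1,-1),(-1,-1),(-1,1))])
def drawbox(im,n,x,sx,sy,z0,z1,col,off,k,cx=0,cy=0):
    b=box(sx,sy,z0,z1);b[:,0]+=cx;b[:,1]+=cy
    p=(proj(n,pose(x,b))-off+.5)*k-.5
    for i in range(4):
        for a,c in((i,(i+1)%4),(i+4,(i+1)%4+4),(i,i+4)):
            cv2.line(im,tuple(int(v) for v in np.round(p[a]*16)),tuple(int(v) for v in np.round(p[c]*16)),col,1,cv2.LINE_AA,4)
def crop(im,u,v,w,h,k): return cv2.resize(im[v:v+h,u:u+w],None,fx=k,fy=k,interpolation=cv2.INTER_CUBIC)
E
cat > fit1.py <<'E'
from h import *
np.set_printoptions(precision=4,suppress=True)
def mk(n,pts,ms,ou,ov,du=0): return [(n,np.array(uz(U-du,V,ou,ov)),m) for (U,V),m in zip(pts,ms)]
jm=lambda a,b:(a*.095,b*.075,.014)
J=mk("top",[(113,23),(329,92),(242,363),(24,296)],[jm(1,1),jm(1,-1),jm(-1,-1),jm(-1,1)],195,220)
Js=mk("scene",[(47,50),(272,38),(337,266),(88,286)],[jm(-1,-1),jm(-1,1),jm(1,1),jm(1,-1)],350,180)
pm=lambda a,b:(a*.075,b*.038,.012)
P=mk("top",[(472,30),(583,37),(575,258),(463,250)],[pm(1,1),pm(1,-1),pm(-1,-1),pm(-1,1)],370,220,380)
Ps=mk("scene",[(445,97),(566,66),(629,274),(498,314)],[pm(-1,-1),pm(-1,1),pm(1,1),pm(1,-1)],190,240,380)
bm=lambda a,b:(a*.038,b*.028,.012)
B=mk("top",[(136,88),(177,158),(81,218),(37,148)],[bm(1,1),bm(1,-1),bm(-1,-1),bm(-1,1)],290,195)
Bs=mk("scene",[(163,83),(240,130),(162,218),(83,170)],[bm(-1,1),bm(-1,-1),bm(1,-1),bm(1,1)],295,235)
X={}
for nm,a,b in(("jig",J,Js),("pad",P,Ps),("bracket",B,Bs)):
    x0=[0.4,0,0]
    for s in([0]): pass
    for lab,o in(("top",a),("scene",b),("both",a+b)):
        best=min((fit(o,[.4,0,y]) for y in(-.9,-.3,.3,.9)),key=lambda r:(r[1]**2).sum())
        print(nm,lab,best[0],np.abs(best[1]).max())
    X[nm]=best[0]
import json;json.dump({k:list(v) for k,v in X.items()},open('X.json','w'))
E
python3 fit1.py
```

```text
jig top [ 0.4785  0.1952 -0.3255] 0.5833267381663632
jig scene [ 0.48    0.1973 -0.3279] 0.6963523663814897
jig both [ 0.4793  0.1963 -0.3258] 0.8746572362270228
pad top [ 0.501  -0.2473 -0.0793] 0.718503712921347
pad scene [ 0.5043 -0.2458 -0.0773] 1.0187228460544588
pad both [ 0.5027 -0.2467 -0.0782] 1.5836548213039237
bracket top [ 0.5669 -0.0123 -1.0436] 0.43407496447161975
bracket scene [ 0.5662 -0.0091  0.1999] 39.598607039079695
bracket both [ 0.5668 -0.0122 -1.0396] 20.990010874679967
```

```bash
sed -i 's/\[bm(-1,1),bm(-1,-1),bm(1,-1),bm(1,1)\]/[bm(-1,-1),bm(-1,1),bm(1,1),bm(1,-1)]/' fit1.py; python3 fit1.py|grep bracket
cat > ov.py <<'E'
from h import *
import json
X=json.load(open('X.json'))
sc=X.get('scanner',X['pad'])
def four(t,s,boxes,name,ot,os,w=95,k=4):
    a=crop(t,*ot,w,w,k);b=crop(s,*os,w,w,k)
    for x,sx,sy,z0,z1,cx,cy in boxes:
        drawbox(a,"top",x,sx,sy,z0,z1,(0,0,255),np.array(ot),k,cx,cy);drawbox(b,"scene",x,sx,sy,z0,z1,(0,0,255),np.array(os),k,cx,cy)
    cv2.imwrite(name,np.hstack([a,b]))
if __name__=="__main__":
    t=cv2.imread('pics/top0.png'); s=cv2.imread('pics/scene0.png')
    j=X['jig'];four(t,s,[(j,.19,.15,0,.014,0,0),(j,.12,.018,.014,.030,.06-.015-.06,.045+.009),(j,.018,.085,.014,.03,.069,.045-.015-.0425)],'pics/oj.png',(195,220),(350,180))
    four(t,s,[(X['pad'],.15,.076,0,.012,0,0),(sc,.112,.044,.012,.038,0,0)],'pics/op.png',(370,220),(190,240))
    four(t,s,[(X['bracket'],.076,.056,0,.012,0,0),(X['bracket'],.044,.010,.012,.058,0,0)],'pics/ob.png',(290,195),(295,235))
E
python3 ov.py
```

```text
bracket top [ 0.5669 -0.0123 -1.0436] 0.43407496447161975
bracket scene [ 0.5662 -0.0093 -1.0614] 0.4328610510358999
bracket both [ 0.5666 -0.0106 -1.0507] 0.9280622300536834
```

View pics/oj.png

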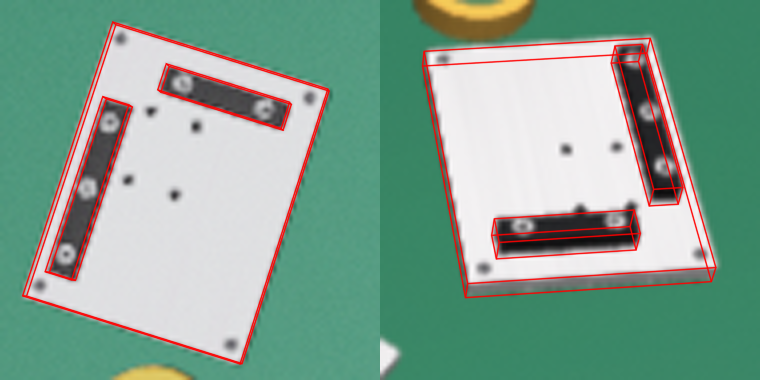

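View pics/op.png

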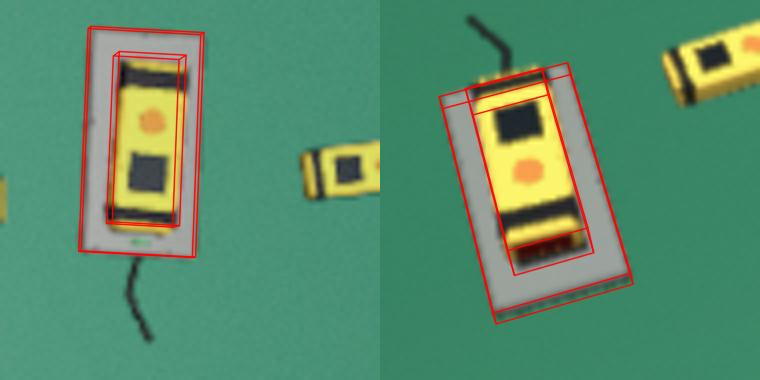

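View pics/ob.png

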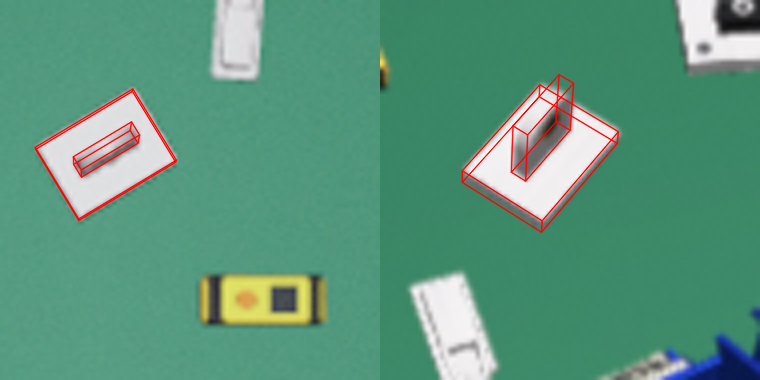

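```bash
cat > fit2.py <<'E'
from fit1 import *
m=lambda a,b,z:(a*.056,b*.022,z)
T=mk("top",[(122,59),(189,65),(174,234),(106,227)],[m(1,1,.038),m(1,-1,.038),m(-1,-1,.013),m(-1,1,.013)],370,220)
S=mk("scene",[(474,82),(547,66),(588,247),(514,266)],[m(-1,-1,.038),m(-1,1,.038),m(1,1,.013),m(1,-1,.013)],190,240,380)
for l,o in(("top",T),("scene",S),("both",T+S)):
    x,r=fit(o,[.5,-.245,-.08]);print("scanner",l,x,np.abs(r).max())
X['scanner']=x
json.dump({k:list(v) for k,v in X.items()},open('X.json','w'))
# label
lt=[uz(U-380,V,255,85) for U,V in((463,275),(568,268),(571,310),(465,320))]
tt=np.mean(lt,0); print(tt)
ls=[uz(U-380,V,380,275) for U,V in((420,147),(540,95),(555,103),(440,158))]
print(np.mean(ls,0), tri([("top",tt),("scene",np.mean(ls,0))]))
print(onz("top",tt,.1),onz("top",tt,.08))
E
python3 fit2.py; python3 ov.py
```

```text
jig top [ 0.4785  0.1952 -0.3255] 0.5833267381663632
jig scene [ 0.48    0.1973 -0.3279] 0.6963523663814897
jig both [ 0.4793  0.1963 -0.3258] 0.8746572362270228
pad top [ 0.501  -0.2473 -0.0793] 0.718503712921347
pad scene [ 0.5043 -0.2458 -0.0773] 1.0187228460544588
pad both [ 0.5027 -0.2467 -0.0782] 1.5836548213039237
bracket top [ 0.5669 -0.0123 -1.0436] 0.43407496447161975
bracket scene [ 0.5662 -0.0093 -1.0614] 0.4328610510358999
bracket both [ 0.5666 -0.0106 -1.0507] 0.9280622300536834
scanner top [ 0.4977 -0.2479 -0.0976] 0.6778956848731923
scanner scene [ 0.4999 -0.2443 -0.1209] 0.9121671826346756
scanner both [ 0.4987 -0.246  -0.1136] 1.6354116048426022
[288.8125 157.9375]
[406.8125 306.0625] [0.7506 0.0564 0.1028]
[0.7503 0.0548 0.1   ] [0.7551 0.0555 0.08  ]
```

View pics/op.png

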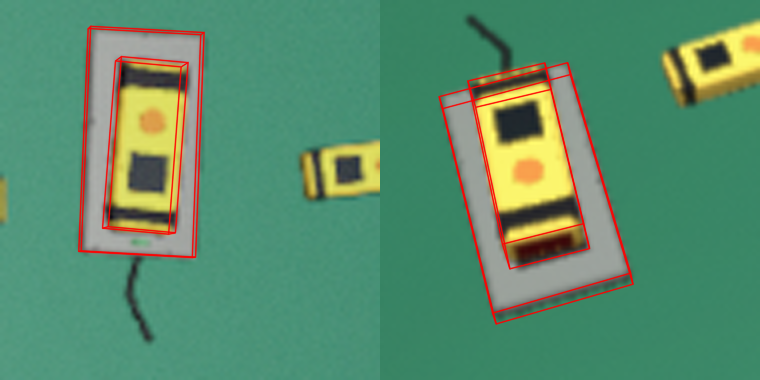

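```bash
cat >> h.py <<'E'
def inc(pos,yaw,st=None):
    st=st or manip.read_state()
    R0=q2R(st["orientation"]); p0=st["position"]
    Rt=R.from_euler('z',yaw)*R.from_euler('x',np.pi)
    d=R0.inv().apply(np.array(pos)-p0)*100; rv=(R0.inv()*Rt).as_rotvec()
    print("clock %.2f pos %s"%(st["clock"],np.round(p0,4)),"yaw %.4f"%np.arctan2(*R0.as_matrix()[[1,0],0]),"F",np.round(st["ft_force"],2),"T",np.round(st["wrist_torque"],2),"open %.4f"%st["opening"])
    print("   xyz cm",np.round(d,2),"axyz",np.round(rv,3),"q",np.round(st["joint_positions"],2))
E
python3 - <<'E'
from h import *
inc((.499,-.246,.12),-.105)
# label yaw
lt=[uz(U-380,V,255,85) for U,V in((463,275),(568,268),(571,310),(465,320))]
L=[onz("top",l,.1) for l in lt]; 
d=(L[1]-L[0])+(L[2]-L[3]); n=np.array([-d[1],d[0]]);print("label yaw",np.arctan2(n[1],n[0]))
a=onz("top",(288.8,157.9),.1);b=onz("top",(382,150.5),.1);d=b-a;print(np.arctan2(d[0],-d[1]))
E
```

```text
clock 1.10 pos [ 0.2439 -0.5755  0.2313] yaw 0.4008 F [-1.01  0.41  0.06] T [0.04 0.04 0.03] open 0.0852
   xyz cm [ 36.34 -20.38  11.13] axyz [ 0.    -0.     0.506] q [-1.28  0.22  1.61  0.    1.31 -0.11]
label yaw 0.06060127726486379
0.059443648481473634
```

>>> {"fn": "move_arm", "kwargs": {
  "increments": [
    {"x": 6,"y": -3.4,"z": 1,"az": 0.1},
    {"x": 12,"y": -6.8,"z": 3,"az": 0.2},
    {"x": 18,"y": -10.2,"z": 5,"az": 0.3},
    {"x": 24,"y": -13.6,"z": 7,"az": 0.4},
    {"x": 30,"y": -17,"z": 9,"az": 0.506},
    {"x": 36.3,"y": -20.4,"z": 11.1,"az": 0.506},
    {"x": 36.3,"y": -20.4,"z": 11.1,"az": 0.506},
    {"x": 36.3,"y": -20.4,"z": 11.1,"az": 0.506},
    {"x": 36.3,"y": -20.4,"z": 11.1,"az": 0.506},
    {"x": 36.3,"y": -20.4,"z": 11.1,"az": 0.506}
  ]
}}

```text
invalid input
```

```bash
python3 - <<'E'
from h import *
inc((.499,-.246,.0115),-.105)
im=manip.capture("scene")[:,:,::-1].copy(); cv2.imwrite("pics/s1.png",crop(im,150,160,160,160,4))
E
```

```text
clock 1.10 pos [ 0.2439 -0.5755  0.2313] yaw 0.4008 F [-1.01  0.41  0.06] T [0.04 0.04 0.03] open 0.0852
   xyz cm [ 36.34 -20.38  21.98] axyz [ 0.    -0.     0.506] q [-1.28  0.22  1.61  0.    1.31 -0.11]
```

View pics/s1.png

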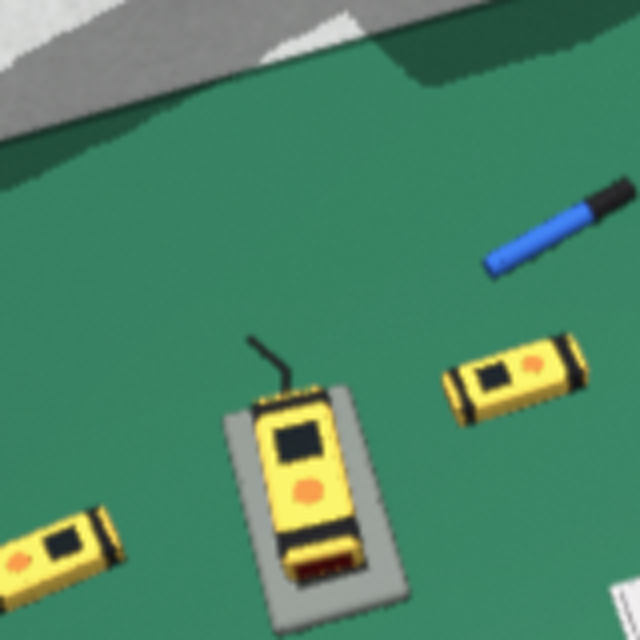

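The move call was refused, so the arm has not moved; the picture shows the scanner on its pad, arm out of view. I'll retry with every key filled in.

>>> {"fn": "move_arm", "kwargs": {
  "increments": [
    {"x": 6,"y": -3.4,"z": 1,"ax": 0,"ay": 0,"az": 0.1,"claw": 1},
    {"x": 12,"y": -6.8,"z": 3,"ax": 0,"ay": 0,"az": 0.2,"claw": 1},
    {"x": 18,"y": -10.2,"z": 5,"ax": 0,"ay": 0,"az": 0.3,"claw": 1},
    {"x": 24,"y": -13.6,"z": 7,"ax": 0,"ay": 0,"az": 0.4,"claw": 1},
    {"x": 30,"y": -17,"z": 9,"ax": 0,"ay": 0,"az": 0.506,"claw": 1},
    {"x": 36.3,"y": -20.4,"z": 11.1,"ax": 0,"ay": 0,"az": 0.506,"claw": 1},
    {"x": 36.3,"y": -20.4,"z": 11.1,"ax": 0,"ay": 0,"az": 0.506,"claw": 1},
    {"x": 36.3,"y": -20.4,"z": 11.1,"ax": 0,"ay": 0,"az": 0.506,"claw": 1},
    {"x": 36.3,"y": -20.4,"z": 11.1,"ax": 0,"ay": 0,"az": 0.506,"claw": 1}
  ]
}}

```text
clock: 2.28
position: [0.4985, -0.2463, 0.1205]
orientation: [0.0, 0.999, -0.052, -0.0]
ft_force: [0.1, 0.5, -0.5]
opening: 0.0855
```

```bash
python3 - <<'E'
from h import *
inc((.499,-.246,.0115),-.105)
im=manip.capture("scene")[:,:,::-1].copy(); cv2.imwrite("pics/s2.png",crop(im,150,160,160,160,4))
E
```

```text
clock 2.27 pos [ 0.4985 -0.2463  0.1205] yaw -0.1043 F [ 0.12  0.45 -0.48] T [-0.08 -0.03 -0.02] open 0.0855
   xyz cm [ 0.04 -0.05 10.9 ] axyz [0.001 0.    0.001] q [-0.58  0.19  1.86 -0.    1.08  1.09]
```

View pics/s2.png

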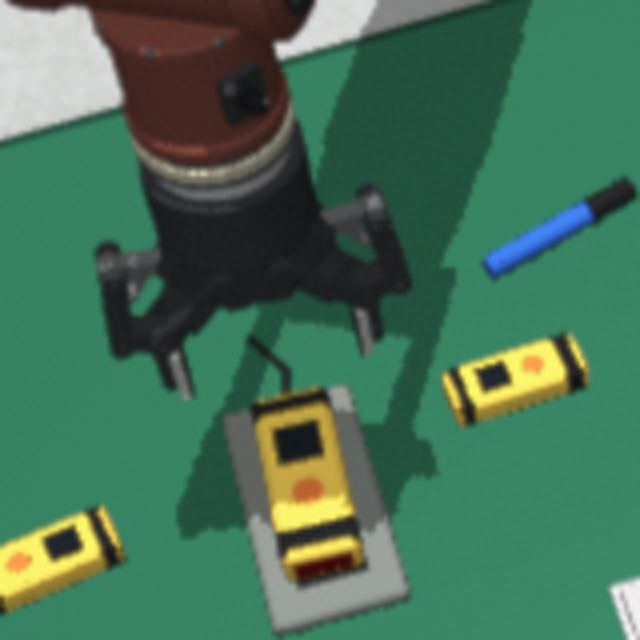

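The gripper hangs above the scanner with a finger on either side, at crop (180,390) and (365,345). Going down, then closing.

>>> {"fn": "move_arm", "kwargs": {
  "increments": [
    {"x": 0,"y": 0,"z": 3,"ax": 0,"ay": 0,"az": 0,"claw": 1},
    {"x": 0,"y": 0,"z": 6,"ax": 0,"ay": 0,"az": 0,"claw": 1},
    {"x": 0,"y": 0,"z": 8.5,"ax": 0,"ay": 0,"az": 0,"claw": 1},
    {"x": 0,"y": 0,"z": 10,"ax": 0,"ay": 0,"az": 0,"claw": 1},
    {"x": 0,"y": 0,"z": 10.9,"ax": 0,"ay": 0,"az": 0,"claw": 1},
    {"x": 0,"y": 0,"z": 10.9,"ax": 0,"ay": 0,"az": 0,"claw": 1},
    {"x": 0,"y": 0,"z": 10.9,"ax": 0,"ay": 0,"az": 0,"claw": 0.65}
  ],
  "force": 35
}}

```text
clock: 3.2
position: [0.4993, -0.2467, 0.0123]
orientation: [0.001, 0.999, -0.053, 0.001]
ft_force: [0.0, 0.6, 1.1]
opening: 0.0695
```

>>> {"fn": "move_arm", "kwargs": {
  "increments": [
    {"x": 0,"y": 0,"z": 0,"ax": 0,"ay": 0,"az": 0,"claw": 0.4},
    {"x": 0,"y": 0,"z": 0,"ax": 0,"ay": 0,"az": 0,"claw": 0.3},
    {"x": 0,"y": 0,"z": 0,"ax": 0,"ay": 0,"az": 0,"claw": 0.3},
    {"x": 0,"y": 0,"z": 0,"ax": 0,"ay": 0,"az": 0,"claw": 0.3},
    {"x": 0,"y": 0,"z": 0,"ax": 0,"ay": 0,"az": 0,"claw": 0.3}
  ],
  "force": 35
}}

```text
clock: 3.82
position: [0.4994, -0.2466, 0.0124]
orientation: [0.001, 0.999, -0.053, 0.001]
ft_force: [-0.9, -0.8, 5.5]
opening: 0.0436
```

```bash
python3 - <<'E'
from h import *
im=manip.capture("scene")[:,:,::-1].copy(); cv2.imwrite("pics/s3.png",crop(im,150,160,160,160,4))
im=manip.capture("top")[:,:,::-1].copy(); cv2.imwrite("pics/t3.png",crop(im,340,190,130,130,4))
inc((.499,-.246,.0115),-.105)
E
```

```text
clock 3.92 pos [ 0.4995 -0.2466  0.0124] yaw -0.1050 F [-0.78 -0.11  5.34] T [0.05 0.09 0.06] open 0.0435
   xyz cm [-0.05 -0.05  0.09] axyz [ 0.001 -0.002 -0.   ] q [-0.58  0.36  1.9  -0.    0.88  1.09]
```

View pics/s3.png

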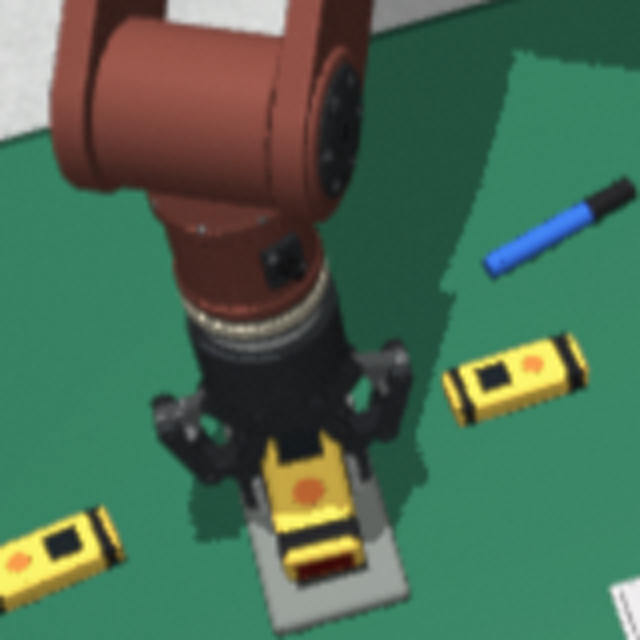

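The jaws hold the scanner at 43.6 mm, its nominal width, and it is still square on the pad. Lifting, then working out the move to the label.

>>> {"fn": "move_arm", "kwargs": {
  "increments": [
    {"x": 0,"y": 0,"z": -1,"ax": 0,"ay": 0,"az": 0,"claw": 0.3},
    {"x": 0,"y": 0,"z": -3,"ax": 0,"ay": 0,"az": 0,"claw": 0.3},
    {"x": 0,"y": 0,"z": -5.5,"ax": 0,"ay": 0,"az": 0,"claw": 0.3},
    {"x": 0,"y": 0,"z": -8,"ax": 0,"ay": 0,"az": 0,"claw": 0.3},
    {"x": 0,"y": 0,"z": -9.5,"ax": 0,"ay": 0,"az": 0,"claw": 0.3},
    {"x": 0,"y": 0,"z": -10,"ax": 0,"ay": 0,"az": 0,"claw": 0.3},
    {"x": 0,"y": 0,"z": -10,"ax": 0,"ay": 0,"az": 0,"claw": 0.3}
  ]
}}

```text
clock: 4.8
position: [0.4983, -0.2459, 0.1112]
orientation: [-0.0, 0.999, -0.053, -0.0]
ft_force: [-0.6, 0.6, -2.2]
opening: 0.0436
```

```bash
python3 - <<'E'
from h import *
inc((.6054,.0471,.0904),.06)
im=manip.capture("scene")[:,:,::-1].copy(); cv2.imwrite("pics/s4.png",crop(im,150,160,160,160,4))
E
```

```text
clock 4.80 pos [ 0.4983 -0.2459  0.1112] yaw -0.1052 F [-0.61  0.61 -2.24] T [-0.01 -0.05  0.04] open 0.0436
   xyz cm [  7.58 -30.26   2.08] axyz [-0.     0.    -0.165] q [-0.58  0.21  1.87  0.    1.07  1.09]
```

View pics/s4.png

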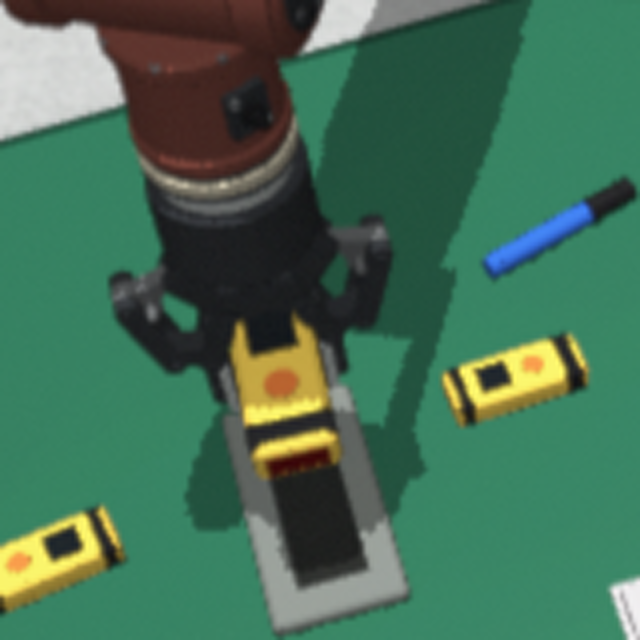

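The scanner hangs level in the grip above the pad. I'll cross over higher, so the beam passes above the other labels, then drop to label height.

>>> {"fn": "move_arm", "kwargs": {
  "increments": [
    {"x": 0.5,"y": -2,"z": -1.5,"ax": 0,"ay": 0,"az": -0.01,"claw": 0.3},
    {"x": 1.3,"y": -5,"z": -2.5,"ax": 0,"ay": 0,"az": -0.03,"claw": 0.3},
    {"x": 2.3,"y": -9,"z": -3,"ax": 0,"ay": 0,"az": -0.05,"claw": 0.3},
    {"x": 3.3,"y": -13,"z": -3,"ax": 0,"ay": 0,"az": -0.07,"claw": 0.3},
    {"x": 4.3,"y": -17,"z": -3,"ax": 0,"ay": 0,"az": -0.09,"claw": 0.3},
    {"x": 5.3,"y": -21,"z": -3,"ax": 0,"ay": 0,"az": -0.12,"claw": 0.3},
    {"x": 6.3,"y": -25,"z": -3,"ax": 0,"ay": 0,"az": -0.14,"claw": 0.3},
    {"x": 7,"y": -28,"z": -3,"ax": 0,"ay": 0,"az": -0.155,"claw": 0.3},
    {"x": 7.4,"y": -29.8,"z": -3,"ax": 0,"ay": 0,"az": -0.165,"claw": 0.3},
    {"x": 7.6,"y": -30.3,"z": -2.5,"ax": 0,"ay": 0,"az": -0.165,"claw": 0.3},
    {"x": 7.6,"y": -30.3,"z": -0.5,"ax": 0,"ay": 0,"az": -0.165,"claw": 0.3},
    {"x": 7.6,"y": -30.3,"z": 1.2,"ax": 0,"ay": 0,"az": -0.165,"claw": 0.3},
    {"x": 7.6,"y": -30.3,"z": 2.1,"ax": 0,"ay": 0,"az": -0.165,"claw": 0.3},
    {"x": 7.6,"y": -30.3,"z": 2.1,"ax": 0,"ay": 0,"az": -0.165,"claw": 0.3}
  ]
}}

```text
clock: 6.6
position: [0.6045, 0.0467, 0.0885]
orientation: [-0.0, 1.0, 0.029, -0.002]
ft_force: [0.3, 0.2, -2.0]
opening: 0.0433
```

```bash
python3 - <<'E'
from h import *
for n,o in(("scene",(300,180)),("top",(220,80))):
    im=manip.capture(n)[:,:,::-1].copy(); cv2.imwrite(f"pics/{n}5.png",crop(im,*o,190,150,4))
inc((.6054,.0471,.0904),.06)
print(manip.landmark_of("scene","bin_brackets_label"),manip.landmark_of("scene","scanner_window"),manip.landmark_of("scene","scanner_center"))
print(proj("scene",[[.7506,.056,.103],[.661,.051,.103]]))
E
```

```text
clock 6.70 pos [0.6062 0.0469 0.0904] yaw 0.0592 F [ 0.21 -0.27 -2.01] T [ 0.01 -0.04 -0.04] open 0.0432
   xyz cm [-0.08 -0.02  0.  ] axyz [ 0.    -0.    -0.001] q [-0.04  0.33  1.75 -0.    1.05  1.47]
[{'uv': [404.6, 307.1], 'conf': 0.75}] [{'uv': [385.3, 270.8], 'conf': 0.74}, {'uv': [140.6, 309.6], 'conf': 0.69}, {'uv': [337.0, 276.1], 'conf': 0.48}] [{'uv': [160.1, 299.8], 'conf': 0.88}, {'uv': [277.4, 252.8], 'conf': 0.85}, {'uv': [367.3, 253.7], 'conf': 0.78}, {'uv': [288.9, 217.8], 'conf': 0.68}]
[[405.66458858 306.07081363]
 [382.07487237 272.39423636]]
```

View pics/scene5.png

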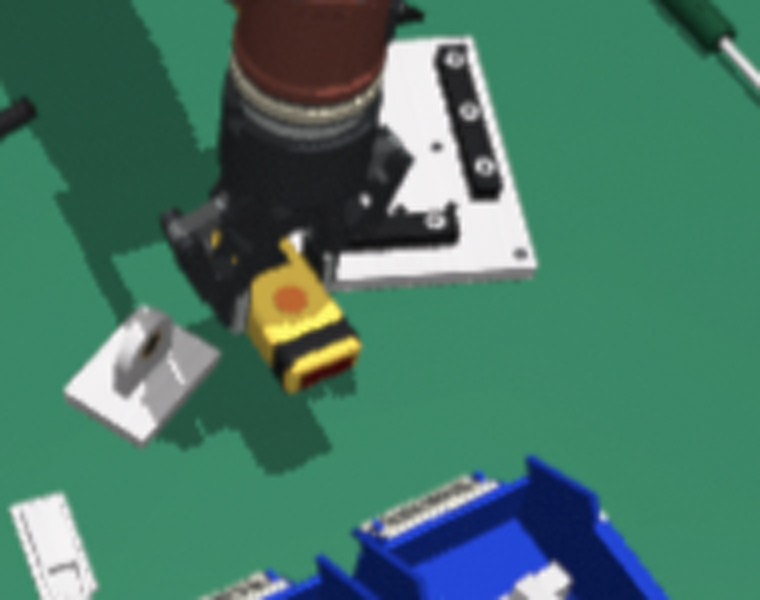

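View pics/top5.png

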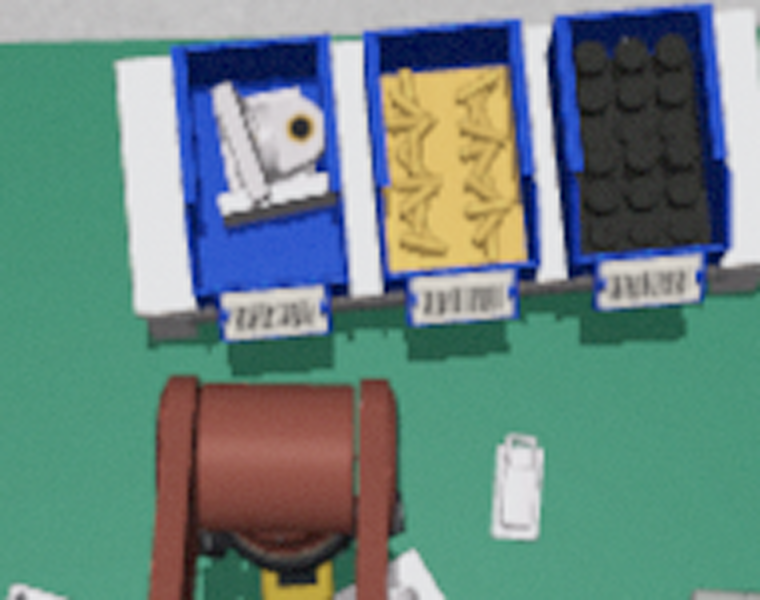

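The window shows at (382,273), where my model predicts it for 90 mm in front of the bracket-bin label (405,307). Holding it steady for about 1.9 s.

>>> {"fn": "move_arm", "kwargs": {
  "increments": [
    {"x": 0,"y": 0,"z": 0,"ax": 0,"ay": 0,"az": 0,"claw": 0.3},
    {"x": 0,"y": 0,"z": 0,"ax": 0,"ay": 0,"az": 0,"claw": 0.3},
    {"x": 0,"y": 0,"z": 0,"ax": 0,"ay": 0,"az": 0,"claw": 0.3},
    {"x": 0,"y": 0,"z": 0,"ax": 0,"ay": 0,"az": 0,"claw": 0.3},
    {"x": 0,"y": 0,"z": 0,"ax": 0,"ay": 0,"az": 0,"claw": 0.3},
    {"x": 0,"y": 0,"z": 0,"ax": 0,"ay": 0,"az": 0,"claw": 0.3},
    {"x": 0,"y": 0,"z": 0,"ax": 0,"ay": 0,"az": 0,"claw": 0.3},
    {"x": 0,"y": 0,"z": 0,"ax": 0,"ay": 0,"az": 0,"claw": 0.3},
    {"x": 0,"y": 0,"z": 0,"ax": 0,"ay": 0,"az": 0,"claw": 0.3},
    {"x": 0,"y": 0,"z": 0,"ax": 0,"ay": 0,"az": 0,"claw": 0.3},
    {"x": 0,"y": 0,"z": 0,"ax": 0,"ay": 0,"az": 0,"claw": 0.3},
    {"x": 0,"y": 0,"z": 0,"ax": 0,"ay": 0,"az": 0,"claw": 0.3},
    {"x": 0,"y": 0,"z": 0,"ax": 0,"ay": 0,"az": 0,"claw": 0.3},
    {"x": 0,"y": 0,"z": 0,"ax": 0,"ay": 0,"az": 0,"claw": 0.3},
    {"x": 0,"y": 0,"z": 0,"ax": 0,"ay": 0,"az": 0,"claw": 0.3}
  ]
}}

```text
clock: 8.72
position: [0.6059, 0.0473, 0.0903]
orientation: [-0.0, 1.0, 0.03, 0.0]
ft_force: [-0.2, 0.5, -1.1]
opening: 0.0436
```

```bash
python3 - <<'E'
from h import *
inc((.4995,-.2466,.075),-.105)
E
```

```text
clock 8.72 pos [0.6059 0.0473 0.0903] yaw 0.0598 F [-0.22  0.46 -1.11] T [ 0.03  0.04 -0.04] open 0.0436
   xyz cm [-12.38  28.71   1.53] axyz [-0.    -0.     0.165] q [-0.04  0.33  1.75  0.    1.05  1.47]
```

>>> {"fn": "move_arm", "kwargs": {
  "increments": [
    {"x": 0,"y": 0,"z": -1.5,"ax": 0,"ay": 0,"az": 0,"claw": 0.3},
    {"x": -0.8,"y": 2,"z": -3.5,"ax": 0,"ay": 0,"az": 0.01,"claw": 0.3},
    {"x": -2.2,"y": 5,"z": -4,"ax": 0,"ay": 0,"az": 0.03,"claw": 0.3},
    {"x": -3.9,"y": 9,"z": -4,"ax": 0,"ay": 0,"az": 0.05,"claw": 0.3},
    {"x": -5.6,"y": 13,"z": -4,"ax": 0,"ay": 0,"az": 0.075,"claw": 0.3},
    {"x": -7.3,"y": 17,"z": -4,"ax": 0,"ay": 0,"az": 0.1,"claw": 0.3},
    {"x": -9,"y": 21,"z": -4,"ax": 0,"ay": 0,"az": 0.125,"claw": 0.3},
    {"x": -10.6,"y": 24.5,"z": -3,"ax": 0,"ay": 0,"az": 0.145,"claw": 0.3},
    {"x": -11.8,"y": 27.3,"z": -1.5,"ax": 0,"ay": 0,"az": 0.16,"claw": 0.3},
    {"x": -12.3,"y": 28.7,"z": 0,"ax": 0,"ay": 0,"az": 0.165,"claw": 0.3},
    {"x": -12.3,"y": 28.7,"z": 1.5,"ax": 0,"ay": 0,"az": 0.165,"claw": 0.3},
    {"x": -12.3,"y": 28.7,"z": 1.5,"ax": 0,"ay": 0,"az": 0.165,"claw": 0.3},
    {"x": -12.3,"y": 28.7,"z": 1.5,"ax": 0,"ay": 0,"az": 0.165,"claw": 0.3}
  ]
}}

```text
clock: 10.35
position: [0.5008, -0.2455, 0.0754]
orientation: [-0.0, 0.999, -0.052, 0.0]
ft_force: [-0.3, 0.1, -1.5]
opening: 0.0438
```

```bash
python3 - <<'E'
from h import *
inc((.5005,-.2466,.0125),-.105)
E
```

```text
clock 10.35 pos [ 0.5008 -0.2455  0.0754] yaw -0.1037 F [-0.26  0.12 -1.49] T [-0.04  0.01 -0.02] open 0.0438
   xyz cm [-0.02  0.11  6.29] axyz [-0.    -0.     0.001] q [-0.58  0.26  1.88  0.    1.    1.09]
```

>>> {"fn": "move_arm", "kwargs": {
  "increments": [
    {"x": 0,"y": 0.1,"z": 2,"ax": 0,"ay": 0,"az": 0,"claw": 0.3},
    {"x": 0,"y": 0.1,"z": 4,"ax": 0,"ay": 0,"az": 0,"claw": 0.3},
    {"x": 0,"y": 0.1,"z": 5.2,"ax": 0,"ay": 0,"az": 0,"claw": 0.3},
    {"x": 0,"y": 0.1,"z": 5.8,"ax": 0,"ay": 0,"az": 0,"claw": 0.3},
    {"x": 0,"y": 0.1,"z": 6.1,"ax": 0,"ay": 0,"az": 0,"claw": 0.3},
    {"x": 0,"y": 0.1,"z": 6.25,"ax": 0,"ay": 0,"az": 0,"claw": 0.3},
    {"x": 0,"y": 0.1,"z": 6.3,"ax": 0,"ay": 0,"az": 0,"claw": 0.3},
    {"x": 0,"y": 0.1,"z": 6.3,"ax": 0,"ay": 0,"az": 0,"claw": 0.3}
  ]
}}

```text
clock: 11.35
position: [0.5005, -0.2477, 0.0128]
orientation: [0.0, 0.999, -0.053, 0.0]
ft_force: [0.0, 0.7, -2.0]
opening: 0.0434
```

```bash
python3 - <<'E'
from h import *
inc((.5005,-.2466,.0125),-.105)
E
```

```text
clock 11.35 pos [ 0.5005 -0.2477  0.0128] yaw -0.1052 F [ 0.04  0.7  -2.01] T [-0.03 -0.03 -0.01] open 0.0434
   xyz cm [-0.01 -0.11  0.03] axyz [ 0.    -0.001 -0.   ] q [-0.59  0.36  1.89 -0.    0.88  1.09]
```

>>> {"fn": "move_arm", "kwargs": {
  "increments": [
    {"x": 0,"y": 0,"z": 0.1,"ax": 0,"ay": 0,"az": 0,"claw": 0.3},
    {"x": 0,"y": 0,"z": 0.1,"ax": 0,"ay": 0,"az": 0,"claw": 0.3}
  ]
}}

```text
clock: 11.6
position: [0.5006, -0.2477, 0.0124]
orientation: [0.0, 0.999, -0.053, 0.0]
ft_force: [-2.1, 1.2, 5.8]
opening: 0.0434
```

```bash
python3 - <<'E'
from h import *
inc((.5005,-.2466,.0125),-.105)
E
```

```text
clock 11.60 pos [ 0.5006 -0.2477  0.0124] yaw -0.1051 F [-2.15  1.2   5.77] T [0.13 0.34 0.  ] open 0.0434
   xyz cm [-0.02 -0.11 -0.01] axyz [ 0. -0. -0.] q [-0.59  0.37  1.89 -0.    0.88  1.09]
```

Contact is made (fz about 6 N). Releasing slowly, then rising.

>>> {"fn": "move_arm", "kwargs": {
  "increments": [
    {"x": 0,"y": 0,"z": 0,"ax": 0,"ay": 0,"az": 0,"claw": 0.55},
    {"x": 0,"y": 0,"z": 0,"ax": 0,"ay": 0,"az": 0,"claw": 0.7},
    {"x": 0,"y": 0,"z": 0,"ax": 0,"ay": 0,"az": 0,"claw": 0.85},
    {"x": 0,"y": 0,"z": 0,"ax": 0,"ay": 0,"az": 0,"claw": 0.85},
    {"x": 0,"y": 0,"z": 0,"ax": 0,"ay": 0,"az": 0,"claw": 0.85},
    {"x": 0,"y": 0,"z": -2,"ax": 0,"ay": 0,"az": 0,"claw": 0.85},
    {"x": 0,"y": 0,"z": -5,"ax": 0,"ay": 0,"az": 0,"claw": 0.85},
    {"x": 0,"y": 0,"z": -9,"ax": 0,"ay": 0,"az": 0,"claw": 0.85},
    {"x": 0,"y": 0,"z": -12,"ax": 0,"ay": 0,"az": 0,"claw": 0.85},
    {"x": 0,"y": 0,"z": -12,"ax": 0,"ay": 0,"az": 0,"claw": 0.85}
  ]
}}

```text
clock: 12.85
position: [0.503, -0.2493, 0.1362]
orientation: [0.002, 0.999, -0.053, 0.004]
ft_force: [0.8, -0.8, -1.1]
opening: 0.0725
```

```bash
python3 - <<'E'
from h import *
im=manip.capture("scene")[:,:,::-1].copy(); cv2.imwrite("pics/s6.png",crop(im,150,160,160,160,4))
inc((.5666,-.0106,.13),2.091)
E
```

```text
clock 12.90 pos [ 0.5014 -0.2483  0.1338] yaw -0.1052 F [ 0.02  0.3  -0.27] T [-0.    0.04  0.01] open 0.0728
   xyz cm [  3.98 -24.33   0.34] axyz [ 0.006  0.    -2.196] q [-0.59  0.18  1.85 -0.    1.1   1.09]
```

View pics/s6.png

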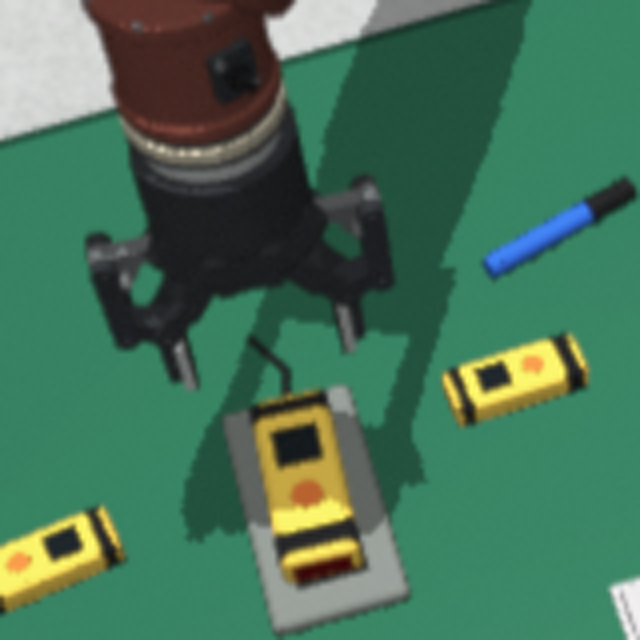

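The scanner lies back on its pad as before. On to the bracket.

>>> {"fn": "move_arm", "kwargs": {
  "increments": [
    {"x": 0.4,"y": -2,"z": 0,"ax": 0,"ay": 0,"az": -0.18,"claw": 0.6},
    {"x": 0.7,"y": -4,"z": 0,"ax": 0,"ay": 0,"az": -0.36,"claw": 0.6},
    {"x": 1,"y": -6,"z": 0,"ax": 0,"ay": 0,"az": -0.54,"claw": 0.6},
    {"x": 1.3,"y": -8,"z": 0,"ax": 0,"ay": 0,"az": -0.72,"claw": 0.6},
    {"x": 1.6,"y": -10,"z": 0,"ax": 0,"ay": 0,"az": -0.9,"claw": 0.6},
    {"x": 1.9,"y": -12,"z": 0,"ax": 0,"ay": 0,"az": -1.08,"claw": 0.6},
    {"x": 2.3,"y": -14,"z": 0,"ax": 0,"ay": 0,"az": -1.26,"claw": 0.6},
    {"x": 2.6,"y": -16,"z": 0,"ax": 0,"ay": 0,"az": -1.44,"claw": 0.6},
    {"x": 2.9,"y": -18,"z": 0,"ax": 0,"ay": 0,"az": -1.62,"claw": 0.6},
    {"x": 3.3,"y": -20,"z": 0,"ax": 0,"ay": 0,"az": -1.8,"claw": 0.6},
    {"x": 3.6,"y": -22,"z": 0,"ax": 0,"ay": 0,"az": -1.98,"claw": 0.6},
    {"x": 3.9,"y": -24,"z": 0.3,"ax": 0,"ay": 0,"az": -2.14,"claw": 0.6},
    {"x": 4,"y": -24.3,"z": 0.3,"ax": 0,"ay": 0,"az": -2.196,"claw": 0.6},
    {"x": 4,"y": -24.3,"z": 0.3,"ax": 0,"ay": 0,"az": -2.196,"claw": 0.6},
    {"x": 4,"y": -24.3,"z": 0.3,"ax": 0,"ay": 0,"az": -2.196,"claw": 0.6}
  ]
}}

```text
clock: 14.78
position: [0.5646, -0.0102, 0.1273]
orientation: [-0.001, 0.502, 0.865, -0.0]
ft_force: [0.1, 0.4, 0.7]
opening: 0.0513
```

```bash
python3 - <<'E'
from h import *
im=manip.capture("scene")[:,:,::-1].copy(); cv2.imwrite("pics/s7.png",crop(im,250,170,160,130,4))
inc((.5666,-.0106,.017),2.091)
E
```

```text
clock 14.82 pos [ 0.5649 -0.0103  0.1276] yaw 2.0897 F [-0.89 -0.35  0.34] T [-0.01  0.   -0.01] open 0.0512
   xyz cm [-0.12  0.14 11.06] axyz [-0.001 -0.001 -0.001] q [-0.14  0.2   1.84 -0.    1.1  -0.66]
```

View pics/s7.png

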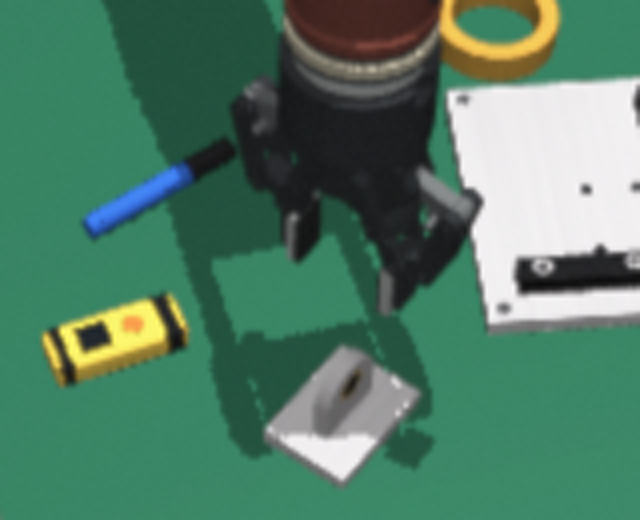

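The jaws straddle the lug direction correctly; the bracket sits at crop (342,415), where it was. Descending.

>>> {"fn": "move_arm", "kwargs": {
  "increments": [
    {"x": -0.1,"y": 0.1,"z": 3,"ax": 0,"ay": 0,"az": 0,"claw": 0.6},
    {"x": -0.1,"y": 0.1,"z": 6,"ax": 0,"ay": 0,"az": 0,"claw": 0.6},
    {"x": -0.1,"y": 0.1,"z": 8.5,"ax": 0,"ay": 0,"az": 0,"claw": 0.6},
    {"x": -0.1,"y": 0.1,"z": 10,"ax": 0,"ay": 0,"az": 0,"claw": 0.6},
    {"x": -0.1,"y": 0.1,"z": 10.9,"ax": 0,"ay": 0,"az": 0,"claw": 0.6},
    {"x": -0.1,"y": 0.1,"z": 10.9,"ax": 0,"ay": 0,"az": 0,"claw": 0.6},
    {"x": -0.1,"y": 0.1,"z": 10.9,"ax": 0,"ay": 0,"az": 0,"claw": 0.4},
    {"x": -0.1,"y": 0.1,"z": 10.9,"ax": 0,"ay": 0,"az": 0,"claw": 0.25},
    {"x": -0.1,"y": 0.1,"z": 10.9,"ax": 0,"ay": 0,"az": 0,"claw": 0.15},
    {"x": -0.1,"y": 0.1,"z": 10.9,"ax": 0,"ay": 0,"az": 0,"claw": 0},
    {"x": -0.1,"y": 0.1,"z": 10.9,"ax": 0,"ay": 0,"az": 0,"claw": 0},
    {"x": -0.1,"y": 0.1,"z": 10.9,"ax": 0,"ay": 0,"az": 0,"claw": 0},
    {"x": -0.1,"y": 0.1,"z": 10.9,"ax": 0,"ay": 0,"az": 0,"claw": 0}
  ],
  "force": 80
}}

```text
clock: 16.45
position: [0.5677, -0.0104, 0.0201]
orientation: [0.001, 0.502, 0.865, 0.0]
ft_force: [-0.4, 0.9, 5.4]
opening: 0.0088
```

```bash
python3 - <<'E'
from h import *
im=manip.capture("scene")[:,:,::-1].copy(); cv2.imwrite("pics/s8.png",crop(im,250,170,160,130,4))
inc((.5666,-.0106,.017),2.091)
E
```

```text
clock 16.50 pos [ 0.5677 -0.0104  0.0202] yaw 2.0908 F [-0.04  1.27  5.43] T [ 0.12  0.09 -0.04] open 0.0089
   xyz cm [ 0.03 -0.11  0.32] axyz [ 0.001  0.001 -0.   ] q [-0.14  0.37  1.87  0.    0.9  -0.66]
```

View pics/s8.png

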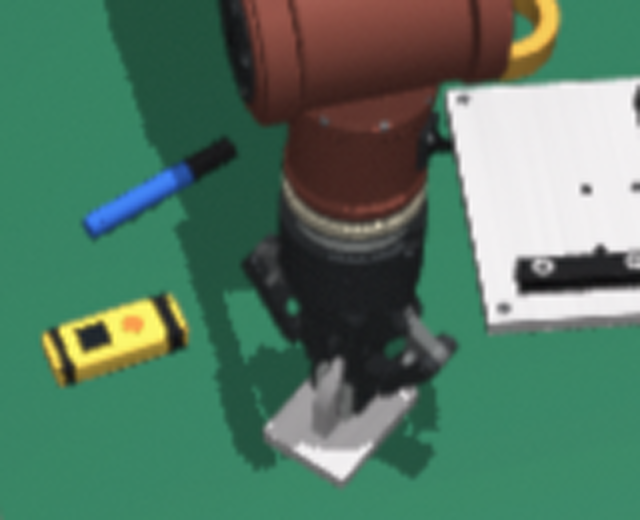

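The lug is gripped (opening 9 mm). Lifting a little to check the hold, then carrying it over the jig.

>>> {"fn": "move_arm", "kwargs": {
  "increments": [
    {"x": 0,"y": 0,"z": -1,"ax": 0,"ay": 0,"az": 0,"claw": 0},
    {"x": 0,"y": 0,"z": -3,"ax": 0,"ay": 0,"az": 0,"claw": 0},
    {"x": 0,"y": 0,"z": -5.5,"ax": 0,"ay": 0,"az": 0,"claw": 0},
    {"x": 0,"y": 0,"z": -7.5,"ax": 0,"ay": 0,"az": 0,"claw": 0},
    {"x": 0,"y": 0,"z": -8,"ax": 0,"ay": 0,"az": 0,"claw": 0},
    {"x": 0,"y": 0,"z": -8,"ax": 0,"ay": 0,"az": 0,"claw": 0}
  ]
}}

```text
clock: 17.25
position: [0.5667, -0.0104, 0.0995]
orientation: [0.0, 0.502, 0.865, 0.0]
ft_force: [-0.6, -0.2, -6.5]
opening: 0.0084
```

```bash
python3 - <<'E'
from h import *
import json
X=json.load(open('X.json'));j=X['jig']
p=pose(j,[.012,.007,0])[0];print(p, pose(j,[.022,.017,0])[0])
inc((p[0],p[1],.095),j[2]+np.pi)
im=manip.capture("scene")[:,:,::-1].copy(); cv2.imwrite("pics/s9.png",crop(im,250,150,200,150,4))
E
```

```text
[0.49291886 0.19908502 0.        ] [0.50559336 0.20535855 0.        ]
clock 17.25 pos [ 0.5667 -0.0104  0.0995] yaw 2.0908 F [-0.56 -0.23 -6.47] T [0.02 0.06 0.03] open 0.0084
   xyz cm [21.85  4.01  0.44] axyz [ 0.     0.    -0.725] q [-0.14  0.24  1.85 -0.    1.05 -0.66]
```

View pics/s9.png

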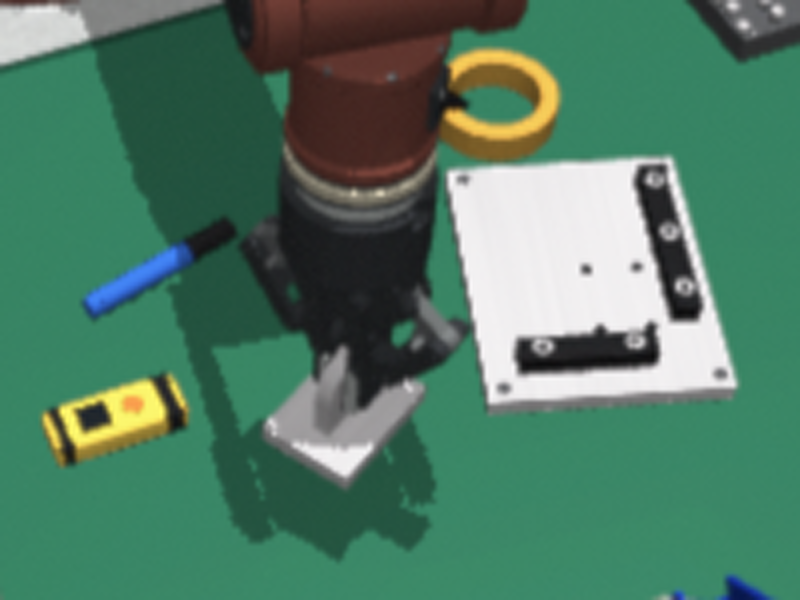

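The bracket hangs level in the jaws with its full weight on the wrist. Moving over the jig.

>>> {"fn": "move_arm", "kwargs": {
  "increments": [
    {"x": 1.5,"y": 0.3,"z": 0,"ax": 0,"ay": 0,"az": -0.05,"claw": 0},
    {"x": 4,"y": 0.7,"z": 0,"ax": 0,"ay": 0,"az": -0.13,"claw": 0},
    {"x": 7,"y": 1.3,"z": 0,"ax": 0,"ay": 0,"az": -0.23,"claw": 0},
    {"x": 10,"y": 1.8,"z": 0,"ax": 0,"ay": 0,"az": -0.33,"claw": 0},
    {"x": 13,"y": 2.4,"z": 0,"ax": 0,"ay": 0,"az": -0.43,"claw": 0},
    {"x": 16,"y": 2.9,"z": 0,"ax": 0,"ay": 0,"az": -0.53,"claw": 0},
    {"x": 19,"y": 3.5,"z": 0,"ax": 0,"ay": 0,"az": -0.63,"claw": 0},
    {"x": 21,"y": 3.9,"z": 0.4,"ax": 0,"ay": 0,"az": -0.7,"claw": 0},
    {"x": 21.8,"y": 4,"z": 0.4,"ax": 0,"ay": 0,"az": -0.725,"claw": 0},
    {"x": 21.8,"y": 4,"z": 0.4,"ax": 0,"ay": 0,"az": -0.725,"claw": 0},
    {"x": 21.8,"y": 4,"z": 0.4,"ax": 0,"ay": 0,"az": -0.725,"claw": 0}
  ]
}}

```text
clock: 18.68
position: [0.4934, 0.1981, 0.0953]
orientation: [0.0, 0.162, 0.987, -0.0]
ft_force: [0.1, 0.1, -6.4]
opening: 0.0088
```

```bash
python3 - <<'E'
from h import *
import json,ov
X=json.load(open('X.json'));j=X['jig']
p=pose(j,[.012,.007,0])[0]
inc((p[0],p[1],.040),j[2]+np.pi)
st=manip.read_state();y=np.arctan2(*q2R(st['orientation']).as_matrix()[[1,0],0]);b=[st['position'][0],st['position'][1],y]
ims={n:manip.capture(n)[:,:,::-1].copy() for n in("top","scene")}
z=st['position'][2]-.0195
ov.four(ims['top'],ims['scene'],[(b,.076,.056,z,z+.012,0,0),(b,.044,.010,z+.012,z+.058,0,0)],'pics/o10.png',(195,220),(350,180))
E
```

```text
clock 18.68 pos [0.4934 0.1981 0.0953] yaw 2.8152 F [ 0.09  0.1  -6.36] T [-0.02  0.01 -0.02] open 0.0088
   xyz cm [0.08 0.08 5.53] axyz [-0.     0.    -0.001] q [ 0.25  0.18  1.93 -0.    1.03 -0.99]
```

View pics/o10.png

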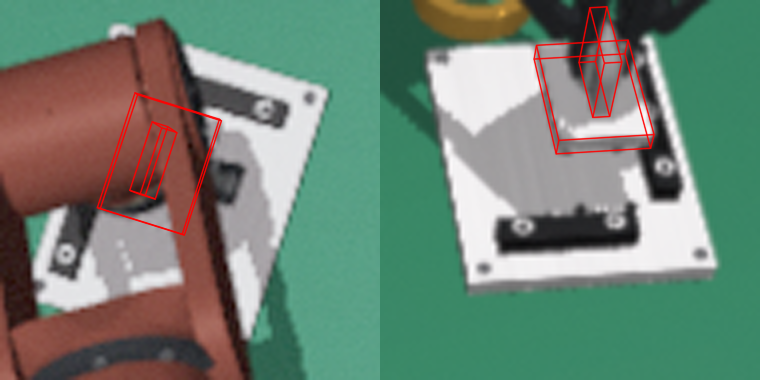

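The overlay matches the held bracket in the scene view, about 10 mm clear of both fences. Lowering.

>>> {"fn": "move_arm", "kwargs": {
  "increments": [
    {"x": 0,"y": 0,"z": 1.5,"ax": 0,"ay": 0,"az": 0,"claw": 0},
    {"x": 0,"y": 0,"z": 3.5,"ax": 0,"ay": 0,"az": 0,"claw": 0},
    {"x": 0,"y": 0,"z": 5,"ax": 0,"ay": 0,"az": 0,"claw": 0},
    {"x": 0,"y": 0,"z": 5.5,"ax": 0,"ay": 0,"az": 0,"claw": 0},
    {"x": 0,"y": 0,"z": 5.5,"ax": 0,"ay": 0,"az": 0,"claw": 0},
    {"x": 0,"y": 0,"z": 5.5,"ax": 0,"ay": 0,"az": 0,"claw": 0}
  ]
}}

```text
clock: 19.52
position: [0.4941, 0.1989, 0.041]
orientation: [0.001, 0.162, 0.987, 0.0]
ft_force: [0.9, 1.0, -6.3]
opening: 0.0092
```

```bash
python3 - <<'E'
from h import *
import json,ov
X=json.load(open('X.json'));j=X['jig']
p=pose(j,[.012,.007,0])[0]
inc((p[0],p[1],.0335),j[2]+np.pi)
st=manip.read_state();y=np.arctan2(*q2R(st['orientation']).as_matrix()[[1,0],0]);b=[st['position'][0],st['position'][1],y]
ims={n:manip.capture(n)[:,:,::-1].copy() for n in("top","scene")}
z=st['position'][2]-.0195
ov.four(ims['top'],ims['scene'],[(b,.076,.056,z,z+.012,0,0),(j,.12,.018,.014,.030,.06-.015-.06,.045+.009),(j,.018,.085,.014,.03,.069,.045-.015-.0425)],'pics/o11.png',(195,220),(350,180))
E
```

```text
clock 19.52 pos [0.4941 0.1989 0.041 ] yaw 2.8158 F [ 0.9   0.98 -6.34] T [ 0.03  0.05 -0.04] open 0.0092
   xyz cm [ 0.12 -0.02  0.75] axyz [0.001 0.001 0.   ] q [ 0.25  0.27  1.95  0.    0.92 -0.99]
```

View pics/o11.png

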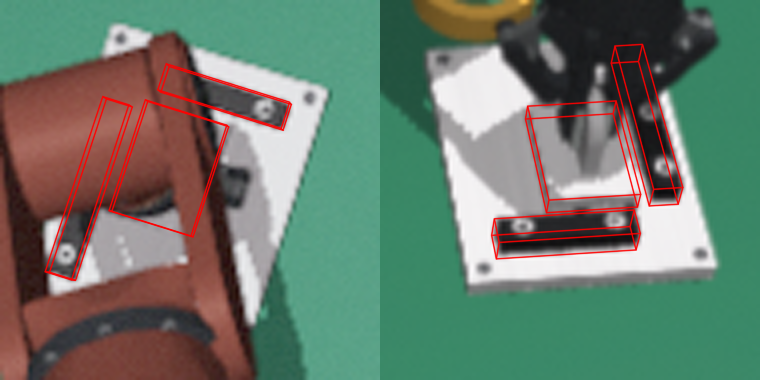

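>>> {"fn": "move_arm", "kwargs": {
  "increments": [
    {"x": 0,"y": 0,"z": 0.3,"ax": 0,"ay": 0,"az": 0,"claw": 0},
    {"x": 0,"y": 0,"z": 0.5,"ax": 0,"ay": 0,"az": 0,"claw": 0},
    {"x": 0,"y": 0,"z": 0.6,"ax": 0,"ay": 0,"az": 0,"claw": 0},
    {"x": 0,"y": 0,"z": 0.65,"ax": 0,"ay": 0,"az": 0,"claw": 0},
    {"x": 0,"y": 0,"z": 0.65,"ax": 0,"ay": 0,"az": 0,"claw": 0}
  ]
}}

```text
clock: 20.25
position: [0.4936, 0.1988, 0.0342]
orientation: [0.0, 0.162, 0.987, 0.0]
ft_force: [-0.5, -0.0, -3.8]
opening: 0.0086
```

```bash
python3 - <<'E'
from h import *
inc((.4929,.1991,.0335),2.8158)
E
```

```text
clock 20.25 pos [0.4936 0.1988 0.0342] yaw 2.8159 F [-0.53 -0.01 -3.77] T [-0.12  0.06  0.  ] open 0.0086
   xyz cm [0.08 0.01 0.07] axyz [0.    0.001 0.   ] q [ 0.25  0.28  1.95 -0.    0.91 -0.99]
```

>>> {"fn": "move_arm", "kwargs": {
  "increments": [
    {"x": 0,"y": 0,"z": 0.1,"ax": 0,"ay": 0,"az": 0,"claw": 0},
    {"x": 0,"y": 0,"z": 0.1,"ax": 0,"ay": 0,"az": 0,"claw": 0},
    {"x": 0,"y": 0.3,"z": 0.1,"ax": 0,"ay": 0,"az": 0,"claw": 0},
    {"x": 0,"y": 0.5,"z": 0.1,"ax": 0,"ay": 0,"az": 0,"claw": 0},
    {"x": 0,"y": 0.6,"z": 0.1,"ax": 0,"ay": 0,"az": 0,"claw": 0},
    {"x": 0,"y": 0.6,"z": 0.1,"ax": 0,"ay": 0,"az": 0,"claw": 0}
  ]
}}

```text
clock: 21.0
position: [0.4968, 0.2045, 0.0341]
orientation: [0.001, 0.162, 0.987, 0.0]
ft_force: [-0.3, -1.6, 4.6]
opening: 0.0088
```

```bash
cat > st.py <<'E'
from h import *
import json
j=json.load(open('X.json'))['jig']
def jf(n=1):
    st=manip.read_state();a=j[2];c,s=np.cos(a),np.sin(a);Rm=np.array([[c,s],[-s,c]])
    p=Rm@(st['position'][:2]-np.array(j[:2]));F=Rm@st['ft_force'][:2];T=Rm@st['wrist_torque'][:2]
    Rt=q2R(st['orientation']);Rd=R.from_euler('z',a+np.pi)*R.from_euler('x',np.pi)
    e=(Rd.inv()*Rt).as_rotvec()
    print("clk %.2f jig pos mm %s (home 22,17) z %.1f F jig %s Fz %.2f T %s Tz %.2f  rot err %s open %.1f"%(st['clock'],np.round(p*1e3,1),st['position'][2]*1e3,np.round(F,2),st['ft_force'][2],np.round(T,2),st['wrist_torque'][2],np.round(e,4),st['opening']*1e3))
jf()
E
python3 st.py
```

```text
clk 21.00 jig pos mm [14.  13.4] (home 22,17) z 34.1 F jig [ 0.22 -1.63] Fz 4.60 T [-0.35  0.13] Tz 0.01  rot err [-0.0012 -0.0028 -0.0002] open 8.8
```

>>> {"fn": "move_arm", "kwargs": {
  "increments": [
    {"x": 0,"y": 0.2,"z": 0,"ax": 0,"ay": 0,"az": 0,"claw": 0},
    {"x": 0,"y": 0.3,"z": 0,"ax": 0,"ay": 0,"az": 0,"claw": 0},
    {"x": 0,"y": 0.3,"z": 0,"ax": 0,"ay": 0,"az": 0,"claw": 0}
  ]
}}

```text
clock: 21.38
position: [0.4978, 0.2073, 0.0341]
orientation: [0.002, 0.162, 0.987, 0.0]
ft_force: [-0.4, -1.2, 5.4]
opening: 0.0087
```

```bash
python3 st.py
```

```text
clk 21.38 jig pos mm [14.  16.4] (home 22,17) z 34.1 F jig [ 0.01 -1.24] Fz 5.40 T [-0.43  0.13] Tz -0.01  rot err [-0.0012 -0.0028 -0.0002] open 8.7
```

>>> {"fn": "move_arm", "kwargs": {
  "increments": [
    {"x": 0,"y": 0.1,"z": 0,"ax": 0,"ay": 0,"az": 0,"claw": 0},
    {"x": 0,"y": 0.1,"z": 0,"ax": 0,"ay": 0,"az": 0,"claw": 0}
  ]
}}

```text
clock: 21.62
position: [0.4981, 0.2083, 0.0341]
orientation: [0.001, 0.162, 0.987, 0.0]
ft_force: [-0.4, -1.1, 4.8]
opening: 0.009
```

```bash
python3 st.py
```

```text
clk 21.62 jig pos mm [13.9 17.4] (home 22,17) z 34.1 F jig [-0.03 -1.19] Fz 4.76 T [-0.42  0.16] Tz -0.04  rot err [-0.0012 -0.0028 -0.0003] open 9.0
```

>>> {"fn": "move_arm", "kwargs": {
  "increments": [
    {"x": 0,"y": 0.1,"z": 0,"ax": 0,"ay": 0,"az": 0,"claw": 0},
    {"x": 0,"y": 0.1,"z": 0,"ax": 0,"ay": 0,"az": 0,"claw": 0}
  ]
}}

```text
clock: 21.88
position: [0.4982, 0.2088, 0.0341]
orientation: [0.001, 0.162, 0.987, -0.0]
ft_force: [-1.8, -3.1, 6.6]
opening: 0.0088
```

```bash
python3 st.py
```

```text
clk 21.88 jig pos mm [13.9 17.9] (home 22,17) z 34.1 F jig [-0.66 -3.52] Fz 6.57 T [-0.55  0.1 ] Tz -0.04  rot err [-0.0002 -0.0026 -0.0005] open 8.8
```

Contact with the long fence has started. Sliding along it toward the end fence.

>>> {"fn": "move_arm", "kwargs": {
  "increments": [
    {"x": -0.2,"y": 0,"z": 0,"ax": 0,"ay": 0,"az": 0,"claw": 0},
    {"x": -0.4,"y": 0,"z": 0,"ax": 0,"ay": 0,"az": 0,"claw": 0},
    {"x": -0.6,"y": 0,"z": 0,"ax": 0,"ay": 0,"az": 0,"claw": 0},
    {"x": -0.6,"y": 0,"z": 0,"ax": 0,"ay": 0,"az": 0,"claw": 0},
    {"x": -0.6,"y": 0,"z": 0,"ax": 0,"ay": 0,"az": 0,"claw": 0}
  ]
}}

```text
clock: 22.5
position: [0.503, 0.2072, 0.0342]
orientation: [0.0, 0.162, 0.987, -0.0]
ft_force: [-3.7, -0.9, 8.9]
opening: 0.0084
```

```bash
python3 st.py
```

```text
clk 22.50 jig pos mm [19.  17.9] (home 22,17) z 34.2 F jig [-3.26 -2.05] Fz 8.89 T [-0.52  0.42] Tz 0.02  rot err [-0.     -0.0006 -0.0001] open 8.4
```

>>> {"fn": "move_arm", "kwargs": {
  "increments": [
    {"x": -0.1,"y": 0,"z": 0,"ax": 0,"ay": 0,"az": 0,"claw": 0},
    {"x": -0.1,"y": 0,"z": 0,"ax": 0,"ay": 0,"az": 0,"claw": 0}
  ]
}}

```text
clock: 22.75
position: [0.5038, 0.2069, 0.0341]
orientation: [0.0, 0.162, 0.987, -0.0]
ft_force: [-4.0, -1.5, 8.6]
opening: 0.0087
```

```bash
python3 st.py
```

```text
clk 22.75 jig pos mm [19.8 17.9] (home 22,17) z 34.1 F jig [-3.31 -2.74] Fz 8.60 T [-0.48  0.47] Tz -0.04  rot err [ 0.0001 -0.0002 -0.0001] open 8.7
```

>>> {"fn": "move_arm", "kwargs": {
  "increments": [
    {"x": -0.1,"y": 0,"z": 0,"ax": 0,"ay": 0,"az": 0,"claw": 0},
    {"x": -0.1,"y": 0,"z": 0,"ax": 0,"ay": 0,"az": 0,"claw": 0}
  ]
}}

```text
clock: 23.0
position: [0.5047, 0.2066, 0.0341]
orientation: [0.0, 0.162, 0.987, -0.0]
ft_force: [-4.4, -2.2, 8.8]
opening: 0.0087
```

```bash
python3 st.py
```

```text
clk 23.00 jig pos mm [20.7 17.9] (home 22,17) z 34.1 F jig [-3.48 -3.47] Fz 8.80 T [-0.47  0.47] Tz 0.05  rot err [ 0.0001 -0.0001 -0.0001] open 8.7
```

>>> {"fn": "move_arm", "kwargs": {
  "increments": [
    {"x": -0.1,"y": 0,"z": -0.05,"ax": 0,"ay": 0,"az": 0,"claw": 0},
    {"x": -0.1,"y": 0,"z": -0.05,"ax": 0,"ay": 0,"az": 0,"claw": 0}
  ]
}}

```text
clock: 23.25
position: [0.5055, 0.2063, 0.0341]
orientation: [0.0, 0.162, 0.987, 0.0]
ft_force: [-3.6, -1.5, 6.2]
opening: 0.0089
```

```bash
python3 st.py
```

```text
clk 23.25 jig pos mm [21.6 17.9] (home 22,17) z 34.1 F jig [-2.94 -2.56] Fz 6.17 T [-0.39  0.37] Tz -0.03  rot err [-0.0001 -0.0001 -0.    ] open 8.9
```

>>> {"fn": "move_arm", "kwargs": {
  "increments": [
    {"x": -0.1,"y": 0,"z": 0,"ax": 0,"ay": 0,"az": 0,"claw": 0},
    {"x": -0.1,"y": 0,"z": 0,"ax": 0,"ay": 0,"az": 0,"claw": 0}
  ]
}}

```text
clock: 23.5
position: [0.5062, 0.2061, 0.0341]
orientation: [-0.0, 0.162, 0.987, 0.0]
ft_force: [-4.0, -2.1, 7.1]
opening: 0.0088
```

```bash
python3 st.py
```

```text
clk 23.50 jig pos mm [22.3 17.9] (home 22,17) z 34.1 F jig [-3.1  -3.21] Fz 7.14 T [-0.37  0.48] Tz -0.01  rot err [0.0001 0.0006 0.    ] open 8.8
```

>>> {"fn": "move_arm", "kwargs": {
  "increments": [
    {"x": -0.1,"y": 0,"z": 0,"ax": 0,"ay": 0,"az": 0,"claw": 0},
    {"x": -0.1,"y": 0,"z": 0,"ax": 0,"ay": 0,"az": 0,"claw": 0}
  ]
}}

```text
clock: 23.75
position: [0.5062, 0.2061, 0.0341]
orientation: [-0.001, 0.162, 0.987, 0.0]
ft_force: [-6.5, -0.4, 8.9]
opening: 0.0091
```

```bash
python3 st.py
```

```text
clk 23.75 jig pos mm [22.3 17.9] (home 22,17) z 34.1 F jig [-6.08 -2.43] Fz 8.91 T [-0.26  0.79] Tz 0.01  rot err [0.0004 0.0027 0.0002] open 9.1
```

>>> {"fn": "move_arm", "kwargs": {
  "increments": [
    {"x": -0.05,"y": 0.1,"z": 0,"ax": 0,"ay": 0,"az": 0,"claw": 0},
    {"x": -0.05,"y": 0.15,"z": 0,"ax": 0,"ay": 0,"az": 0,"claw": 0},
    {"x": -0.05,"y": 0.15,"z": 0,"ax": 0,"ay": 0,"az": 0,"claw": 0}
  ]
}}

```text
clock: 24.12
position: [0.5062, 0.2061, 0.0342]
orientation: [-0.002, 0.162, 0.987, -0.001]
ft_force: [-8.5, -4.6, 12.7]
opening: 0.0089
```

```bash
python3 st.py; python3 - <<'E'
from h import *
import json,ov
X=json.load(open('X.json'));j=X['jig']
b=list(pose(j,[.022,.017,0])[0][:2])+[j[2]]
ims={n:manip.capture(n)[:,:,::-1].copy() for n in("top","scene")}
ov.four(ims['scene'],ims['scene'],[],'pics/o12r.png',(350,180),(350,180),k=4)
a=crop(ims['scene'],365,185,80,70,8); cv2.imwrite('pics/s12.png',a)
drawbox(a,"scene",b,.076,.056,.014,.026,(0,0,255),np.array((365,185)),8); cv2.imwrite('pics/s12o.png',a)
E
```

```text
clk 24.12 jig pos mm [22.3 17.9] (home 22,17) z 34.2 F jig [-6.55 -7.09] Fz 12.75 T [-0.89  0.85] Tz -0.04  rot err [ 0.0036  0.0042 -0.0005] open 8.9
```

View pics/s12.png

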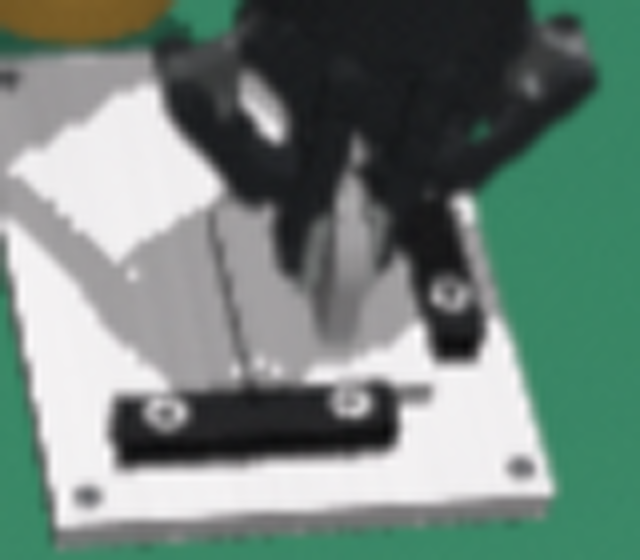

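View pics/s12o.png

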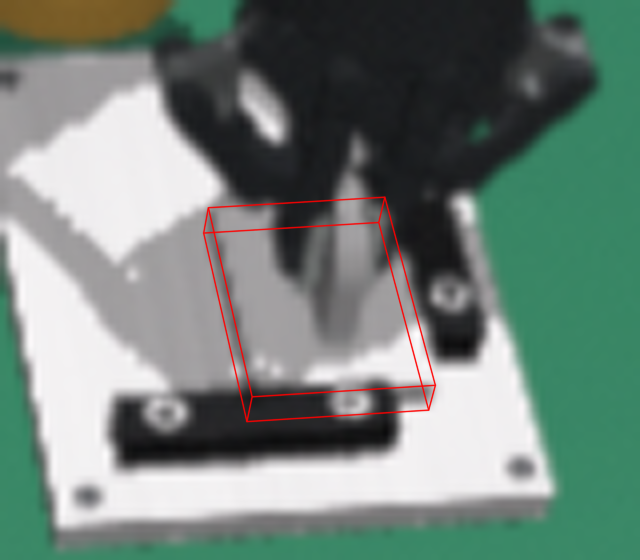

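The bracket foot fits the predicted home outline, with its left edge running parallel from (215,215) to (245,385). Force is about 6.5 and 7 N on the fences. I'll trim out the slight tool tilt and the excess down-force.

>>> {"fn": "move_arm", "kwargs": {
  "increments": [
    {"x": 0,"y": 0,"z": -0.03,"ax": -0.002,"ay": -0.002,"az": 0,"claw": 0},
    {"x": 0,"y": 0,"z": -0.04,"ax": -0.004,"ay": -0.004,"az": 0,"claw": 0},
    {"x": 0,"y": 0,"z": -0.04,"ax": -0.004,"ay": -0.004,"az": 0,"claw": 0}
  ]
}}

```text
clock: 24.6
position: [0.5062, 0.2061, 0.0342]
orientation: [0.0, 0.162, 0.987, 0.0]
ft_force: [-7.8, -3.4, 9.2]
opening: 0.0088
```

```bash
python3 st.py
```

```text
clk 24.60 jig pos mm [22.4 17.9] (home 22,17) z 34.2 F jig [-6.3  -5.76] Fz 9.23 T [-0.95  0.81] Tz -0.01  rot err [-0.0007 -0.0001 -0.0004] open 8.8
```

>>> {"fn": "move_arm", "kwargs": {
  "increments": [
    {"x": -0.05,"y": 0.07,"z": -0.05,"ax": 0,"ay": 0,"az": 0,"claw": 0},
    {"x": -0.05,"y": 0.08,"z": -0.06,"ax": -0.001,"ay": -0.002,"az": 0,"claw": 0},
    {"x": -0.05,"y": 0.08,"z": -0.06,"ax": -0.001,"ay": -0.002,"az": 0,"claw": 0},
    {"x": -0.05,"y": 0.08,"z": -0.06,"ax": -0.001,"ay": -0.002,"az": 0,"claw": 0}
  ]
}}

```text
clock: 25.1
position: [0.5063, 0.2061, 0.0342]
orientation: [0.0, 0.162, 0.987, -0.0]
ft_force: [-6.4, -4.7, 8.5]
opening: 0.0086
```

```bash
python3 st.py
```

```text
clk 25.10 jig pos mm [22.4 17.9] (home 22,17) z 34.2 F jig [-4.55 -6.53] Fz 8.53 T [-1.11  0.79] Tz 0.01  rot err [-0.     -0.0009 -0.0005] open 8.6
```

>>> {"fn": "move_arm", "kwargs": {
  "increments": [
    {"x": -0.1,"y": 0.04,"z": -0.05,"ax": 0,"ay": 0.001,"az": 0,"claw": 0},
    {"x": -0.15,"y": 0.05,"z": -0.08,"ax": 0,"ay": 0.001,"az": 0,"claw": 0},
    {"x": -0.15,"y": 0.05,"z": -0.08,"ax": 0,"ay": 0.001,"az": 0,"claw": 0},
    {"x": -0.15,"y": 0.05,"z": -0.08,"ax": 0,"ay": 0.001,"az": 0,"claw": 0}
  ]
}}

```text
clock: 25.6
position: [0.5062, 0.2061, 0.0342]
orientation: [-0.002, 0.162, 0.987, -0.0]
ft_force: [-8.1, -3.7, 8.8]
opening: 0.0086
```

```bash
python3 st.py
```

```text
clk 25.60 jig pos mm [22.4 17.9] (home 22,17) z 34.2 F jig [-6.47 -6.07] Fz 8.82 T [-1.05  1.01] Tz -0.05  rot err [ 0.0011  0.0031 -0.0004] open 8.6
```

>>> {"fn": "move_arm", "kwargs": {
  "increments": [
    {"x": -0.08,"y": 0.06,"z": -0.05,"ax": -0.001,"ay": -0.002,"az": 0,"claw": 0},
    {"x": -0.12,"y": 0.1,"z": -0.08,"ax": -0.002,"ay": -0.002,"az": 0,"claw": 0},
    {"x": -0.12,"y": 0.1,"z": -0.08,"ax": -0.002,"ay": -0.002,"az": 0,"claw": 0},
    {"x": -0.12,"y": 0.1,"z": -0.08,"ax": -0.002,"ay": -0.002,"az": 0,"claw": 0}
  ]
}}

```text
clock: 26.1
position: [0.5063, 0.2061, 0.0342]
orientation: [-0.002, 0.162, 0.987, -0.0]
ft_force: [-11.2, -6.1, 7.4]
opening: 0.0087
```

```bash
python3 st.py
```

```text
clk 26.10 jig pos mm [22.4 17.9] (home 22,17) z 34.2 F jig [-8.62 -9.33] Fz 7.41 T [-1.3   1.13] Tz -0.01  rot err [ 0.0013  0.0037 -0.0006] open 8.7
```

>>> {"fn": "move_arm", "kwargs": {
  "increments": [
    {"x": 0,"y": 0,"z": -0.02,"ax": -0.001,"ay": -0.003,"az": 0,"claw": 0},
    {"x": 0,"y": 0,"z": -0.02,"ax": -0.001,"ay": -0.003,"az": 0,"claw": 0},
    {"x": 0,"y": 0,"z": -0.02,"ax": -0.001,"ay": -0.003,"az": 0,"claw": 0},
    {"x": 0,"y": 0,"z": -0.02,"ax": -0.001,"ay": -0.003,"az": 0,"claw": 0},
    {"x": 0,"y": 0,"z": -0.02,"ax": -0.001,"ay": -0.003,"az": 0,"claw": 0},
    {"x": 0,"y": 0,"z": -0.02,"ax": -0.001,"ay": -0.003,"az": 0,"claw": 0}
  ]
}}

```text
clock: 26.85
position: [0.5062, 0.2061, 0.0342]
orientation: [-0.0, 0.162, 0.987, -0.0]
ft_force: [-9.6, -5.3, 5.3]
opening: 0.0089
```

```bash
python3 st.py; python3 - <<'E'
from h import *
im=manip.capture("scene")[:,:,::-1].copy()
cv2.imwrite('pics/s13f.png',im);cv2.imwrite('pics/s13.png',crop(im,365,185,80,70,8))
E
python3 st.py
```

```text
clk 26.85 jig pos mm [22.4 17.9] (home 22,17) z 34.2 F jig [-7.34 -8.11] Fz 5.33 T [-1.22  1.18] Tz -0.04  rot err [ 0.0002  0.0006 -0.0005] open 8.9
clk 26.90 jig pos mm [22.4 17.9] (home 22,17) z 34.2 F jig [-7.94 -7.62] Fz 4.84 T [-1.21  1.18] Tz 0.01  rot err [ 0.0002  0.0007 -0.0005] open 8.8
```

View pics/s13.png

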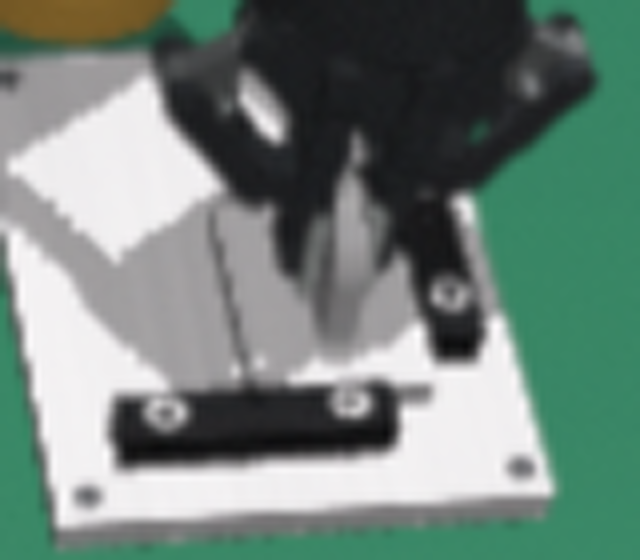

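View pics/s13f.png

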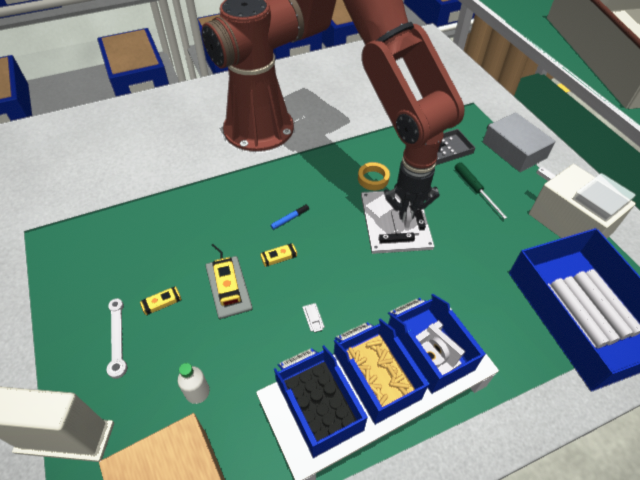

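The picture shows the foot tucked against both fences: left edge still from (215,215) to (245,385), front edge behind the end fence. Everything else is where it was. The push is about 8 N on each fence, the tool is level, and Tz is about 0. Handing in.

```bash
python3 -c "
from rig import manip
print(manip.hand_in())"; python3 st.py
```

```text
the job is handed in; nothing more can be done
None
the job is handed in; nothing more can be done
```

The job is done and handed in at 26.9 s of the 58 s allowed; the hand-in reports no verdict.

- **Scan:** I picked the large scanner off its pad and held it still for about 1.9 s. It was level with the label of the brackets bin, with its window about 90 mm in front. The window showed in the picture where I predicted it. I had no signal that the label was actually read.
- **Scanner back:** I lowered it onto the pad until it touched, at about 6 N, and then released it. The later pictures show it lying flat where it was.
- **Bracket:** I took it by the lug, set it flat on the jig and slid it along the long fence into the corner. It is still gripped, with the gripper set to 80 N.

**Last checks:** The push was about 7.9 N on the end fence and 7.6 N on the long fence, with about 5 N downward. The tool was level to within 0.001 rad, there was no twist about the vertical, and the position was steady. In the last scene picture the foot fits the home outline, and nothing else appears to have moved.

**What disagreed or failed:**
- The bracket stopped about 0.4 mm and 0.9 mm past the home position I had worked out from the pictures. That is within the 2 mm calibration error, so I trusted the contact forces instead.
- The grip opening read 8.9 mm on the 10 mm lug.
- My first move call was refused because keys were missing, and it moved nothing.

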